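# Cap the spilled parts pots and put them away in the graded rack

## Robot

A 7-joint arm with a two-finger parallel gripper is mounted at the origin on a cart in front of the work surface, level with it; the furniture and walls round the work are solid. World frame = base frame: x ahead of the robot, y to its left, z up, the work surface at z = 0. Lengths are in m, angles in rad, forces in N, time in s.
With the tool pointing down it reaches from about 0.4 to 0.85 m from the base axis. Payload 10.4 kg.
Tool frame: the origin (TCP) lies midway between the tips of the shut fingers; the grasp point (between the pads) lies 19 mm behind it (manip.hold_point_z is the distance from the TCP to the grasp point, in m); z points along the fingers, y is the line along which they close (so a half turn about z gives the same grasp; the last joint's range is limited). The gripper opens to 85 mm and grips with 20 to 120 N. Pads are 22 mm wide; open, the fingers measure 114 mm over their backs; the gripper's body (76 mm by 85 mm) begins 54 mm behind the grasp point. The pads swing forward as they close: fully open they stand 13 mm farther back than shut.
Start: joints at [-1.26, 0.332, -0.065, 1.46, 0.022, 1.35, -0.088], TCP at [0.205, 0.591, 0.205] pointing down, gripper open.
Joint ranges: [-2.6, 2.6], [-0.5, 2.12], [-1.47, 1.34], [0.16, 2.42], [-1.27, 4.41], [0.06, 2.06], [-2.6, 2.6]. Speed limits (rad/s): [2.22, 2.22, 2.79, 2.79, 3.14, 3.14, 3.14].

## Interface

Orientations are given as a unit quaternion [x, y, z, w].
In Python, from workcell import manip, eyes, job gives the robot as it stands.
- The arm moves only by the shell command python3 -m crank 'ROWS' [FORCE]. ROWS is JSON, a list that holds one entry, the list of rows, each a list of 7 numbers: the finger opening in cm, from 0 to 8.54, then the shift along the world's x, y, z in cm, then the turn, a rotation vector about the world's x, y, z in degrees. In form: [[[hand, x, y, z, ax, ay, az], ...]]. A call has 1 to 20 rows; each row shifts and turns the commanded pose from where the row before left it; what a row does not reach is not made up. A row lasts 1/8 s, in which the tool goes at most 62.5 mm and 10.7 degrees, less where a joint would pass 70% of its speed; a pose out of reach is approached as far as the arm can. A call with a gripper value outside its range is refused whole. The fingers move at their own pace and stop on an object; FORCE is the grip in N (left out, the last holds). Time passes only in rows, so rows that do not move let the fingers close. It gives the time, the measured TCP pose, the force, the opening and the grip force at its end, in the units of the state.
- manip.get_obs(): the state, without advancing time (a new reading comes with each control period).
- eyes.camera(name): name is "scene" or "top"; returns (picture, depth): 384x512x3 uint8, red, green, blue; 384x512 float32, m along the optical axis (not along the pixel's ray), 0 where there is no reading.
- eyes.camera_params(name): a dict with "fx", "fy", "cx", "cy" (pixels), "dist" ([k1, k2, p1, p2, k3] as OpenCV has them; the pictures are not rectified), "world_from_camera" (4x4, takes a point from camera to world coordinates). Camera axes: x right, y down, z forward; pixel columns grow to the right and rows downward; lengths in m; the calibration is good to about 2 mm. A picture is of the moment at which its call begins. camera_params takes no time and is no camera call.
- job.hand_in(): hands the job in; it is judged then, once.
The state is a dict: "clock": time; "joint_pos": joint angles; "joint_velocities": joint speeds; "tau": joint torques, N m; "position": TCP position; "ee_rot": TCP orientation; "ft_force": force on the tool from outside, world axes, zero at the start; "torque": the same for the moment, N m; "grip_width": opening from 0.0 (shut) to 1.0 (fully open); "grasp_force": force on a finger pad.
Only numpy, scipy, OpenCV 4.12 (cv2) and the standard library are available. Lean on these libraries where they do the work, as an engineer would, in place of code of your own. Each camera call takes 0.05 s, during which the arm holds its last target. There are 200 camera calls.

## Task

The parts pots for the spare screws and nose pads got scattered and some tipped over: stand every pot that is there in the well of the white rack that fits its diameter, upright and fully home, and close each with the lid that matches it, seated flat on the rim. Lids whose pot is missing may stay on the bench; leave the pen, screwdriver and tape roll where they are.

Things in the scene. Friction and masses are not known exactly. Their poses are not given: they have to be found in the camera images.
- pot_a: the smallest parts pot: plain round aluminium pot, straight-sided, open at the top, outer diameter 30 mm, height 54 mm, wall 3 mm (mouth 24 mm wide), floor 4 mm thick, about 48 g; origin at the centre of its underside, z axis out through its mouth. Found standing upright. Sometimes absent.
- pot_b: the second smallest parts pot: plain round aluminium pot, straight-sided, open at the top, outer diameter 38 mm, height 54 mm, wall 3 mm (mouth 32 mm wide), floor 4 mm thick, about 61 g; origin at the centre of its underside, z axis out through its mouth. Found lying on its side (its z axis level, the mouth to the left as seen from the robot, or left and ahead); its sides are slightly faceted, so it hardly rolls. Sometimes absent.
- pot_c: the second largest parts pot: plain round aluminium pot, straight-sided, open at the top, outer diameter 46 mm, height 54 mm, wall 3 mm (mouth 40 mm wide), floor 4 mm thick, about 74 g; origin at the centre of its underside, z axis out through its mouth. Found standing upright. Sometimes absent.
- pot_d: the largest parts pot: plain round aluminium pot, straight-sided, open at the top, outer diameter 54 mm, height 54 mm, wall 3 mm (mouth 48 mm wide), floor 4 mm thick, about 86 g; origin at the centre of its underside, z axis out through its mouth. Found lying on its side (its z axis level, the mouth to the left as seen from the robot, or left and ahead); its sides are slightly faceted, so it hardly rolls. Sometimes absent.
- lid_a: lid of the 30 mm pot, always there: aluminium disc 30 mm across, black knob (14 mm across) on top, plug underneath (20 mm across, tapering to 16; 2 mm play all round in its pot). Origin at the centre of the plug's underside, z up: disc 6 to 10 mm, knob 10 to 24 mm above it. Found plug down on the bench. Seated, the disc rests on the rim, its origin 48 mm above the pot's.
- lid_b: lid of the 38 mm pot, always there: aluminium disc 38 mm across, black knob (14 mm across) on top, plug underneath (28 mm across, tapering to 24; 2 mm play all round in its pot). Origin at the centre of the plug's underside, z up: disc 6 to 10 mm, knob 10 to 24 mm above it. Found plug down on the bench. Seated, the disc rests on the rim, its origin 48 mm above the pot's.
- lid_c: lid of the 46 mm pot, always there: aluminium disc 46 mm across, black knob (14 mm across) on top, plug underneath (36 mm across, tapering to 32; 2 mm play all round in its pot). Origin at the centre of the plug's underside, z up: disc 6 to 10 mm, knob 10 to 24 mm above it. Found plug down on the bench. Seated, the disc rests on the rim, its origin 48 mm above the pot's.
- lid_d: lid of the 54 mm pot, always there: aluminium disc 54 mm across, black knob (14 mm across) on top, plug underneath (44 mm across, tapering to 40; 2 mm play all round in its pot). Origin at the centre of the plug's underside, z up: disc 6 to 10 mm, knob 10 to 24 mm above it. Found plug down on the bench. Seated, the disc rests on the rim, its origin 48 mm above the pot's.
- rack: white rack fixed to the bench, 80 x 248 mm, 24 mm high, with black end plates; one row of four graded round wells, 18 mm deep, 34, 42, 50 and 58 mm wide; origin at the centre of its underside, y axis along the row towards the end with the smallest well, z up
- well_a (a point): centre of the floor of the rack's 34 mm well (for the 30 mm pot), 18 mm below the rack's top; a pot fully home has its origin here
- well_b (a point): centre of the floor of the rack's 42 mm well (for the 38 mm pot), 18 mm below the rack's top; a pot fully home has its origin here
- well_c (a point): centre of the floor of the rack's 50 mm well (for the 46 mm pot), 18 mm below the rack's top; a pot fully home has its origin here
- well_d (a point): centre of the floor of the rack's 58 mm well (for the 54 mm pot), 18 mm below the rack's top; a pot fully home has its origin here
- marker_pen: bystander, to be left where it is: navy pen lying on the bench, 14 x 133 x 13 mm; origin at the centre of its underside, y axis along it
- screwdriver: bystander, to be left where it is: small screwdriver with a round cap lying on the bench, 21 x 109 x 22 mm; origin at the centre of its underside, y axis along it
- pad_roll: bystander, to be left where it is: roll of tape lying flat, 62 mm across, 26 mm high; origin at the centre of its underside
- box_left (a point): a fixed point, only for keeping clear: the left end (seen from the robot) of the upper front edge of the white box under the lens edger, on the right of the bench. The box is 175 mm high and goes straight back from this edge; the edger stands on it, 5 cm back, some 300 mm higher
- box_right (a point): a fixed point, only for keeping clear: the right end (seen from the robot) of the upper front edge of the white box under the lens edger, on the right of the bench. The box is 175 mm high and goes straight back from this edge; the edger stands on it, 5 cm back, some 300 mm higher
- cover_corner (a point): a fixed point, only for keeping clear: the upper front left corner of the covered machine, 460 mm high, that fills the bench to the right of this point and behind it
There are look-alikes about, which are no part of the job. Leave any yellow look-alike of the lid_d alone.

How it is judged:
By the outcome, as a careful person would: the job done as asked, in the order asked, and still so for the second after the job is handed in, with the robot touching nothing.
Of pot_a, pot_b, pot_c, pot_d only 3 to 4 are there at a start; the rules pass over those that are not, and their reading is None.
At some moment in a run one of lid_a, lid_b, lid_c, lid_d, pot_a, pot_c may be knocked a few centimetres aside while the robot is not near it.
It also fails if it takes over 210 s, if anything falls off the work surface, if the arm or the gripper's body presses on something with over 40 N, if the wrist force passes 120 N, or if a joint passes its speed limit or range.

## Working session

There is one attempt and no reset: what is moved stays moved. The work goes in short steps, Python scripts to look and compute and a shell command to move; the robot and the scene stay as the last step left them, time stands still between calls to the robot, and variables do not carry over. Pictures are saved under pics/ and viewed, at most 14 in all, crops included, and the job is handed in when it is done.

```bash
ls; mkdir -p pics; cat > h.py <<'E'
import numpy as np, cv2
from workcell import manip, eyes, job
def P(n):
    p=eyes.camera_params(n); K=np.array([[p['fx'],0,p['cx']],[0,p['fy'],p['cy']],[0,0,1]]); return K,np.array(p['dist'],float),np.array(p['world_from_camera'])
def snap(n,f=None):
    a,d=eyes.camera(n)
    if f: cv2.imwrite('pics/'+f,cv2.cvtColor(a,cv2.COLOR_RGB2BGR))
    return a,d
def ray(n,uv,z):
    K,D,T=P(n); q=cv2.undistortPoints(np.array(uv,float).reshape(-1,1,2),K,D)[:,0]
    d=np.c_[q,np.ones(len(q))]@T[:3,:3].T; o=T[:3,3]
    return o+d*((z-o[2])/d[:,2])[:,None]
def cloud(n,dep):
    K,D,T=P(n); h,w=dep.shape; uv=np.stack(np.meshgrid(np.arange(w),np.arange(h)),-1).reshape(-1,1,2).astype(float)
    q=cv2.undistortPoints(uv,K,D)[:,0]; c=np.c_[q,np.ones(len(q))]*dep.reshape(-1,1)
    w_=c@T[:3,:3].T+T[:3,3]; w_[dep.reshape(-1)==0]=np.nan
    return w_.reshape(h,w,3)
def proj(n,X):
    K,D,T=P(n); R=T[:3,:3].T; return cv2.projectPoints(np.array(X,float).reshape(-1,1,3),cv2.Rodrigues(R)[0],-R@T[:3,3],K,D)[0][:,0]
E
python3 - <<'E'
from h import *
for n in('scene','top'):
    a,d=snap(n,n+'0.png'); np.savez('pics/%s0.npz'%n,a=a,d=d); print(n,P(n)[2].round(3).tolist(),P(n)[0][0,0],(d>0).mean())
o=manip.get_obs(); print(o); print(manip.hold_point_z)
E
```

```text
pics
scene [[-0.892, -0.244, 0.382, -0.039], [-0.453, 0.484, -0.749, 1.379], [-0.002, -0.84, -0.542, 1.12], [0.0, 0.0, 0.0, 1.0]] 478.53558585923173 0.9960072835286459
top [[0.058, -0.921, 0.386, -0.029], [-0.998, -0.056, 0.015, 0.144], [0.008, -0.387, -0.922, 1.7], [0.0, 0.0, 0.0, 1.0]] 393.14126210801925 0.9958852132161459
{'clock': 0.1, 'joint_pos': array([-1.25959585,  0.3328072 , -0.06471816,  1.4608452 ,  0.02158109,
        1.34988448, -0.08849311]), 'joint_velocities': array([ 0.00087838, -0.00170518, -0.00181119, -0.00406711,  0.00072424,
       -0.00154709,  0.00081318]), 'tau': array([ 7.79696365e-04, -6.26747060e+01,  4.84167715e-02, -3.92427099e+01,
        1.62995554e-02,  6.98580159e-03,  5.40227276e-06]), 'position': array([0.20464146, 0.59016729, 0.20410226]), 'ee_rot': array([ 1.66107272e-01,  9.86107491e-01, -6.18593059e-04, -8.84318528e-05]), 'ft_force': array([ 0.73686005, -0.12673998,  0.11247967]), 'torque': array([ 0.02265205, -0.01926409, -0.04680972]), 'grasp_force': 0.0, 'grip_width': 1.0005636356680678}
0.0187
```

View pics/top0.png

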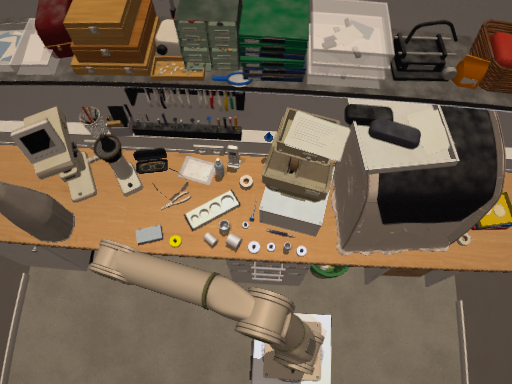

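View pics/scene0.png

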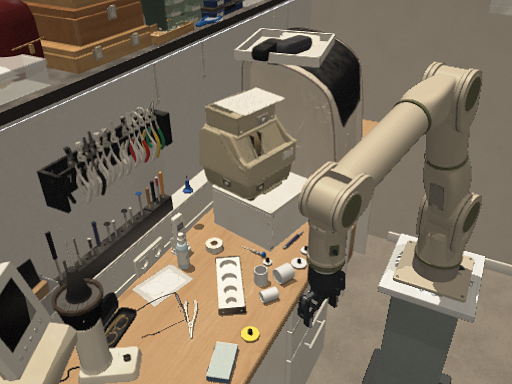

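```bash
python3 - <<'E'
from h import *
a=cv2.imread('pics/top0.png')[175:265,165:325]; b=cv2.imread('pics/scene0.png')[220:345,200:330]
cv2.imwrite('pics/topc.png',cv2.resize(a,None,fx=5,fy=5,interpolation=2)); cv2.imwrite('pics/scc.png',cv2.resize(b,None,fx=4.7,fy=4.7,interpolation=2))
E
```

```text
(no output)
```

View pics/topc.png

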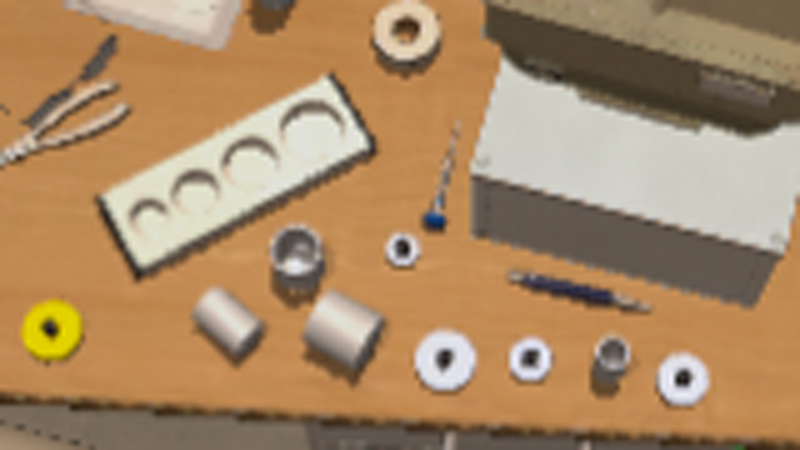

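View pics/scc.png

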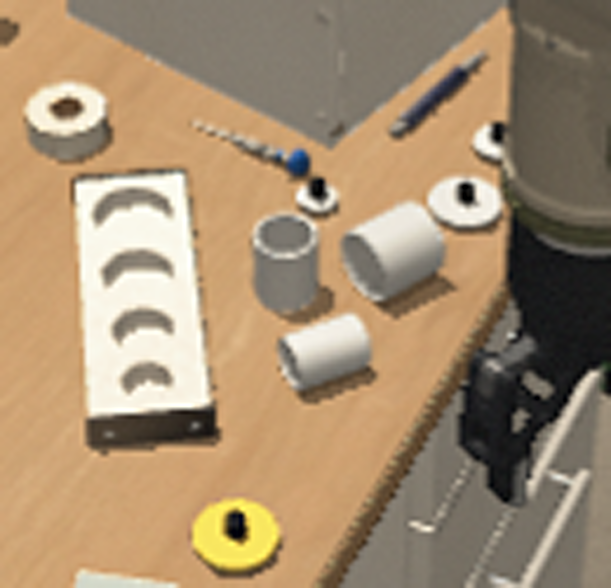

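```bash
cat > det.py <<'E'
from h import *
def comps(n,a,d,x0=.25,x1=.8):
    hsv=cv2.cvtColor(a,cv2.COLOR_RGB2HSV); C=cloud(n,d)
    m=((hsv[...,1]<75)|(C[...,2]>.004))&(C[...,0]>x0)&(C[...,0]<x1)&(C[...,1]>-.25)&(C[...,1]<.65)&(C[...,2]>-.006)&(C[...,2]<.1)
    k,l,s,c=cv2.connectedComponentsWithStats(m.astype(np.uint8),connectivity=4)
    return C,l,s,c
def show(n,a,d):
    C,l,s,c=comps(n,a,d)
    for i in range(1,len(s)):
        if s[i,4]<15: continue
        q=C[l==i]; print(i,c[i].round(1),s[i,4],'mean',np.nanmean(q,0).round(3),'min',np.nanmin(q,0).round(3),'max',np.nanmax(q,0).round(3),'col',a[l==i].mean(0).round())
if __name__=='__main__':
    for n in('scene','top'):
        z=np.load('pics/%s0.npz'%n); print(n); show(n,z['a'],z['d'])
        if n=='top':
            C=cloud(n,z['d']);b=C[220:240,160:280,2];print('bench noise',np.nanstd(b[np.abs(b)<.01]),np.nanmean(b[np.abs(b)<.01]))
E
python3 det.py
```

```text
scene
1 [259.7 228. ] 1772 mean [0.613 0.118 0.051] min [ 0.496 -0.068 -0.003] max [0.8   0.177 0.1  ] col [131. 123. 110.]
14 [291.5 240.5] 87 mean [0.497 0.085 0.01 ] min [ 0.484  0.017 -0.002] max [0.513 0.14  0.019] col [90. 83. 83.]
27 [213.8 245. ] 248 mean [0.735 0.246 0.019] min [ 0.702  0.183 -0.004] max [0.788 0.278 0.031] col [186. 172. 150.]
59 [182.7 256.6] 285 mean [0.772 0.382 0.053] min [0.758 0.314 0.   ] max [0.798 0.396 0.1  ] col [128. 125. 114.]
68 [303.6 249.3] 42 mean [0.436 0.117 0.014] min [ 0.425  0.084 -0.   ] max [0.451 0.133 0.028] col [165. 158. 146.]
79 [257.2 252.2] 66 mean [0.58  0.202 0.01 ] min [ 0.548  0.174 -0.003] max [0.633 0.222 0.023] col [113. 112. 112.]
120 [229.6 285.5] 1481 mean [0.58  0.398 0.019] min [ 0.486  0.247 -0.006] max [0.699 0.515 0.031] col [206. 200. 184.]
135 [287.9 269.9] 492 mean [0.436 0.253 0.025] min [ 0.397  0.145 -0.004] max [0.489 0.314 0.058] col [180. 173. 161.]
143 [261.5 272.9] 321 mean [0.508 0.309 0.028] min [ 0.482  0.207 -0.006] max [0.55  0.352 0.059] col [140. 133. 121.]
183 [173.8 294.2] 1090 mean [0.727 0.
[... 2264 characters left out ...]
.001] max [0.486 0.32  0.061] col [170. 154. 139.]
598 [174.9 240.7] 124 mean [0.431 0.539 0.013] min [0.398 0.505 0.004] max [0.466 0.577 0.035] col [201. 178.  13.]
689 [254.1 246.7] 143 mean [0.427 0.185 0.01 ] min [ 0.396  0.146 -0.002] max [0.459 0.217 0.029] col [199. 188. 184.]
724 [270.6 246.5] 65 mean [0.432 0.112 0.011] min [ 0.412  0.093 -0.003] max [0.456 0.129 0.028] col [182. 175. 179.]
727 [286.8 246.7] 60 mean [0.429 0.042 0.031] min [ 0.413  0.022 -0.006] max [0.444 0.058 0.061] col [124. 111. 101.]
779 [301.4 250.3] 99 mean [ 0.422 -0.024  0.01 ] min [ 0.397 -0.05  -0.003] max [ 0.448 -0.     0.032] col [193. 184. 184.]
bench noise 0.004089513043923082 0.0010167775743127577
```

```bash
cat > fit.py <<'E'
from h import *
from scipy.optimize import least_squares as LS
def near(C,xy,r,z0,z1):
    q=C.reshape(-1,3); k=(np.hypot(q[:,0]-xy[0],q[:,1]-xy[1])<r)&(q[:,2]>z0)&(q[:,2]<z1); return q[k],k.reshape(C.shape[:2])
def upright(C,xy,R,z0=.008,z1=.062):
    # wall+rim points: distance from axis between R-3mm and R
    q,_=near(C,xy,R+.012,z0,z1)
    f=lambda p:np.hypot(q[:,0]-p[0],q[:,1]-p[1])-R
    o=LS(f,xy,loss='soft_l1',f_scale=.003); return o.x,len(q)
def lid(n,a,xy,R,zt=.010,tol=.02):
    # bright disc contour at z=zt, near expected position
    u=proj(n,[[*xy,zt]])[0]; hsv=cv2.cvtColor(a,cv2.COLOR_RGB2HSV).astype(int)
    m=((hsv[...,1]<70)&(hsv[...,2]>140)).astype(np.uint8)
    m=cv2.morphologyEx(m,cv2.MORPH_CLOSE,np.ones((5,5)))
    k,l,s,c=cv2.connectedComponentsWithStats(m,connectivity=4)
    i=1+np.argmin(np.hypot(*(c[1:]-u).T)+1e3*(s[1:,4]<15)); 
    ct=max(cv2.findContours((l==i).astype(np.uint8),0,2)[0],key=cv2.contourArea)[:,0]
    w=ray(n,ct,zt)[:,:2]; v,u_=np.nonzero(l==i); ce=ray(n,np.c_[u_,v],zt)[:,:2]
    rs=[cv2.minEnclosingCircle((w*1000).astype(np.float32))[1]]
    return ce.mean(0),rs[0],(ce.min(0)+ce.max(0))/2,s[i,4]
def lying(C,xy,R):
    q,_=near(C,xy,.042,.012,2*R+.006)
    def f(p):
        d=np.array([np.cos(p[2]),np.sin(p[2])]); t=(q[:,:2]-p[:2])@np.array([-d[1],d[0]])
        return np.hypot(t,q[:,2]-R)-R
    best=min((LS(f,[*xy,a],loss='soft_l1',f_scale=.003) for a in np.radians([90,60,30,120])),key=lambda o:o.cost)
    p=best.x; d=np.array([np.cos(p[2]),np.sin(p[2])]); s=(q[:,:2]-p[:2])@d
    return p[:2]+d*(np.percentile(s,2)+np.percentile(s,98))/2,np.degrees(p[2])%180,np.ptp(np.percentile(s,[2,98])),len(q)
E
cat > f0.py <<'E'
from fit import *
np.set_printoptions(precision=4,suppress=True)
for n in('scene','top'):
    z=np.load('pics/%s0.npz'%n);a=z['a'];C=cloud(n,z['d']); print(n)
    print('c',upright(C,[.509,.322],.023),'a',upright(C,[.43,.042],.015))
    print('b',lying(C,[.445,.385],.019),'d',lying(C,[.44,.275],.027))
    for k,xy,R in(('a',[.526,.231],15),('b',[.432,.112],19),('c',[.422,-.024],23),('d',[.427,.182],27)):print('lid',k,R,lid(n,a,xy,R))
    h=cv2.cvtColor(a,cv2.COLOR_RGB2HSV); W=(C[...,2]>.012)&(C[...,2]<.036)&(h[...,1]<60)&(h[...,2]>170)&(np.hypot(C[...,0]-.585,C[...,1]-.39)<.15)
    k,l,s,c=cv2.connectedComponentsWithStats(W.astype(np.uint8)); i=1+np.argmax(s[1:,4])
    v,u=np.nonzero(l==i); w=ray(n,np.c_[u,v],.024)[:,:2]; print('rack rect',cv2.minAreaRect((w*1000).astype(np.float32)),s[i,4],'z',C[l==i][:,2].mean())
    print('bench z near',np.nanmedian(C[np.hypot(C[...,0]-.48,C[...,1]-.43)<.025][:,2]))
print('box',ray('top',[[260,210],[322,226]],.175))
E
python3 f0.py
```

```text
scene
c (array([0.5058, 0.3243]), 229) a (array([0.43 , 0.042]), 0)
b (array([0.4472, 0.3812]), np.float64(54.55725895673759), np.float64(0.053578879974411395), 198) d (array([0.4446, 0.2791]), np.float64(68.77911290650569), np.float64(0.05359749805495218), 267)
lid a 15 (array([0.5266, 0.2661]), 61.1595344543457, array([0.5265, 0.2774]), np.int32(129))
lid b 19 (array([0.5004, 0.0115]), 32.863197326660156, array([0.4991, 0.0033]), np.int32(45))
lid c 23 (array([0.5004, 0.0115]), 32.863197326660156, array([0.4991, 0.0033]), np.int32(45))
lid d 27 (array([0.4429, 0.2185]), 106.7197036743164, array([0.4433, 0.206 ]), np.int32(456))
rack rect ((588.6943969726562, 386.6138916015625), (79.33565521240234, 235.94482421875), 33.7359733581543) 794 z 0.02443770818354074
bench z near 0.0003964487209200396
top
c (array([0.5049, 0.3241]), 91) a (array([0.4287, 0.0424]), 50)
b (array([0.446 , 0.3806]), np.float64(52.910842411421164), np.float64(0.05191411145912962), 111) d (array([0.4431, 0.2781]), np.float64(65.48149224432115), np.float64(0.05376450829162671), 166)
lid a 15 (array([0.5272, 0.2324]), 15.248875617980957, array([0.5274, 0.2326]), np.int32(37))
lid b 19 (array([0.4325, 0.1125]), 20.0245418548584, array([0.4341, 0.1127]), np.int32(61))
lid c 23 (array([ 0.4216, -0.0232]), 23.412019729614258, array([ 0.4216, -0.0228]), np.int32(86))
lid d 27 (array([0.4273, 0.1874]), 27.398372650146484, array([0.4276, 0.1878]), np.int32(117))
rack rect ((588.7984008789062, 389.72412109375), (78.19896697998047, 232.85426330566406), 33.515560150146484) 498 z 0.024646422359692877
bench z near -0.001768191458948687
box [[ 0.5398  0.1667  0.175 ]
 [ 0.4853 -0.0904  0.175 ]]
```

```bash
python3 - <<'E'
from fit import *
np.set_printoptions(precision=4,suppress=True)
for n in('top','scene'):
    D=[];
    for _ in range(5): a,d=snap(n); D.append(np.where(d==0,np.nan,d))
    print(n,'noise',np.nanmedian(np.nanstd(D,0))); d=np.nan_to_num(np.nanmean(D,0)); C=cloud(n,d)
    vv,uu=np.nonzero(np.hypot(C[...,0]-.589,C[...,1]-.388)<.14); w=ray(n,np.c_[uu,vv],.024)[:,:2]-[.5887,.388]
    t=np.radians(123.6); s=w@[np.cos(t),np.sin(t)]; x=w@[np.sin(t),-np.cos(t)]  # x across
    z=C[vv,uu,2]; k=(z<.0175)&(np.abs(x)<.034)&(np.abs(s)<.115)
    M=np.zeros(d.shape,np.uint8); M[vv[k],uu[k]]=1
    N,l,st,c=cv2.connectedComponentsWithStats(M,connectivity=4); L=l[vv,uu]
    for i in range(1,N):
        if st[i,4]<8: continue
        j=L==i; print(i,st[i,4],'s',s[j].mean(),s[j].min(),s[j].max(),'x',x[j].mean(),x[j].min(),x[j].max(),'z',z[j].mean())
    np.savez('pics/%s1.npz'%n,a=a,d=d)
E
```

```text
top noise 0.0028230394
1 110 s -0.07679832467013556 -0.1046716592445116 -0.049128409541588064 x -0.00019717310922342152 -0.02721086606838364 0.025733737335322162 z 0.0074680518782039105
2 81 s -0.012622278509674284 -0.03656783065128471 0.010430180933333387 x -0.0003023705263667865 -0.023239027082462893 0.022773240121605736 z 0.007659464707443533
3 58 s 0.043716660804990495 0.024522552185108855 0.06316551758169285 x -0.0006836463038234961 -0.01957755573618921 0.017586975863159517 z 0.007564379860523109
4 37 s 0.09218948890169397 0.07715540573797558 0.10722180582953374 x 0.0001062608991594911 -0.013950730374939069 0.014259636046043987 z 0.007077058328386715
scene noise 0.0028211903
1 126 s -0.0741387965293309 -0.09841113830114387 -0.05123400228616241 x -0.0003993235863086369 -0.02605268067787011 0.025734406586669544 z 0.008031343421561503
2 104 s -0.010332476860320903 -0.032307214776924865 0.01063297353655305 x -0.0006165203976145986 -0.02453574986439134 0.021918906653455035 z 0.008383646118882336
3 79 s 0.045398936903454194 0.028706328784800644 0.061662700722651634 x -0.0006321109834886773 -0.02059099101809637 0.018119827463271898 z 0.008804100509799878
4 51 s 0.09303140566883301 0.08155804715238328 0.10505838514801182 x -0.0002873108661614855 -0.014370909280440278 0.014085380948747443 z 0.00936312562977344
```

```bash
python3 -m crank '[[[6,4,-3.3,0,0,0,2.4],[6,4,-3.3,0,0,0,2.4],[6,4,-3.3,0,0,0,2.4],[6,4,-3.3,0,0,0,2.4],[6,4,-3.3,-2,0,0,2.4],[6,4,-3.3,-2,0,0,2.4],[6,4,-3.3,-2,0,0,2.4],[6,2,-3.5,-1.5,0,0,2.3],[6,0,0,0,0,0,0],[6,0,0,0,0,0,0]]]' 40
cat > st.py <<'E'
from h import *
from scipy.spatial.transform import Rotation as R
o=manip.get_obs(); r=R.from_quat(o['ee_rot']).as_matrix()
print('t',round(o['clock'],2),'p',(o['position']*1000).round(1),'z',r[:,2].round(3),'close',round(np.degrees(np.arctan2(r[1,1],r[0,1])),1),'y',r[:,1].round(3),'w',round(o['grip_width']*85,1),'gf',round(o['grasp_force'],1),'F',o['ft_force'].round(1),'q',o['joint_pos'].round(2))
E
python3 st.py
```

```text
clock: 1.85
position: [0.5044, 0.3253, 0.1301]
ee_rot: [0.0, 1.0, 0.0, -0.0]
ft_force: [-0.2, 0.5, 0.1]
grip_width: 0.7
grasp_force: 0.0
t 1.85 p [504.4 325.3 130.1] z [-0.     0.001 -1.   ] close 90.0 y [0.    1.    0.001] w 59.5 gf 0.0 F [-0.2  0.5  0.1] q [-0.74  0.33  0.11  1.63 -0.04  1.18  0.95]
```

```bash
python3 -m crank '[[[6,0.1,-0.1,-3,0,0,0],[6,0,0,-3,0,0,0],[6,0,0,-2.5,0,0,0],[6,0,0,-1.9,0,0,0],[6,0,0,0,0,0,0],[4,0,0,0,0,0,0],[4,0,0,0,0,0,0],[4,0,0,0,0,0,0],[4,0,0,0,0,0,0],[4,0,0,0,0,0,0]]]' 40; python3 st.py
```

```text
clock: 3.1
position: [0.5059, 0.3236, 0.0262]
ee_rot: [0.0, 1.0, 0.0, 0.0]
ft_force: [-0.3, -0.2, 2.3]
grip_width: 0.468
grasp_force: 1.3
t 3.1 p [505.9 323.6  26.2] z [ 0.  0. -1.] close 90.0 y [0. 1. 0.] w 39.8 gf 1.3 F [-0.3 -0.2  2.3] q [-0.73  0.44  0.1   1.72 -0.05  0.99  0.96]
```

```bash
python3 - <<'E'
from h import *
a,d=snap('scene'); b,_=snap('top')
x=cv2.resize(a[220:320,215:330],None,fx=4,fy=4,interpolation=2); y=cv2.resize(b[195:265,190:280],None,fx=4,fy=4,interpolation=2)
H=np.zeros((400,460+360,3),np.uint8); H[:,:460]=x; H[:280,460:]=y
cv2.imwrite('pics/g1.png',cv2.cvtColor(H[:,:800],cv2.COLOR_RGB2BGR))
E
```

```text
(no output)
```

View pics/g1.png

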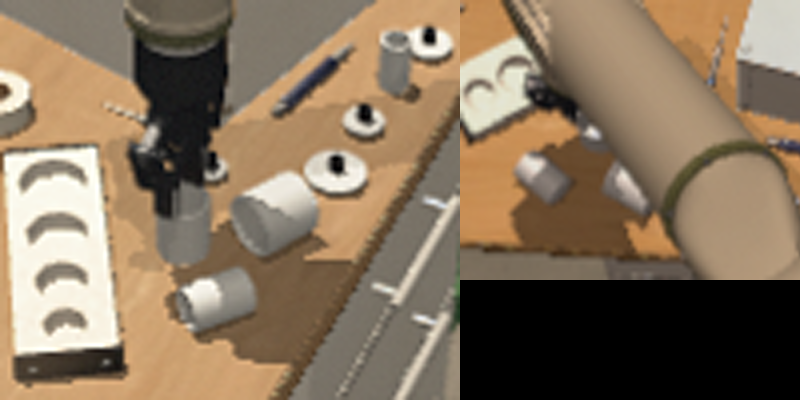

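```bash
python3 -m crank '[[[2,0,0,0,0,0,0],[2,0,0,0,0,0,0],[2,0,0,0,0,0,0],[2,0,0,0,0,0,0]]]' 40; python3 st.py
```

```text
clock: 3.7
position: [0.5078, 0.3208, 0.0276]
ee_rot: [0.001, 1.0, -0.001, 0.001]
ft_force: [-1.5, -11.5, 17.6]
grip_width: 0.235
grasp_force: 9.0
t 3.7 p [507.8 320.8  27.6] z [ 0.002 -0.002 -1.   ] close 89.8 y [ 0.003  1.    -0.002] w 20.0 gf 9.0 F [ -1.5 -11.5  17.6] q [-0.72  0.43  0.1   1.72 -0.05  0.99  0.96]
```

```bash
python3 -m crank '[[[6,0,0,0,0,0,0],[6,0,0,0,0,0,0],[6,0,0,0,0,0,0],[6,0,0,0,0,0,0]]]' 40; python3 st.py; python3 - <<'E'
from fit import *
a,d=snap('scene');C=cloud('scene',d)
q,k=near(C,[.506,.324],.06,.008,.12)
for z in np.arange(.01,.12,.01):
    s=q[(q[:,2]>z)&(q[:,2]<=z+.01)]; print(round(z,2),len(s),np.percentile(s[:,:2],[5,50,95],axis=0).round(3).tolist() if len(s) else '')
x=cv2.resize(a[235:295,230:290],None,fx=9,fy=9,interpolation=2)
cv2.imwrite('pics/g2.png',cv2.cvtColor(x,cv2.COLOR_RGB2BGR))
E
```

```text
clock: 4.2
position: [0.5055, 0.3236, 0.0256]
ee_rot: [0.0, 1.0, -0.0, -0.0]
ft_force: [0.4, -0.2, 0.3]
grip_width: 0.698
grasp_force: 0.0
t 4.2 p [505.5 323.6  25.6] z [-0. -0. -1.] close 90.0 y [ 0.  1. -0.] w 59.3 gf 0.0 F [ 0.4 -0.2  0.3] q [-0.73  0.44  0.1   1.72 -0.05  0.99  0.96]
0.01 50 [[0.467, 0.281], [0.489, 0.341], [0.518, 0.353]]
0.02 41 [[0.472, 0.283], [0.493, 0.34], [0.518, 0.352]]
0.03 51 [[0.476, 0.292], [0.499, 0.341], [0.518, 0.354]]
0.04 48 [[0.467, 0.299], [0.498, 0.332], [0.515, 0.353]]
0.05 37 [[0.454, 0.292], [0.494, 0.31], [0.516, 0.352]]
0.06 26 [[0.496, 0.292], [0.502, 0.297], [0.516, 0.367]]
0.07 29 [[0.496, 0.293], [0.502, 0.298], [0.513, 0.368]]
0.08 31 [[0.496, 0.292], [0.502, 0.355], [0.511, 0.371]]
0.09 22 [[0.496, 0.285], [0.502, 0.294], [0.512, 0.363]]
0.1 22 [[0.494, 0.269], [0.496, 0.295], [0.504, 0.371]]
0.11 29 [[0.495, 0.267], [0.499, 0.365], [0.514, 0.382]]
```

View pics/g2.png

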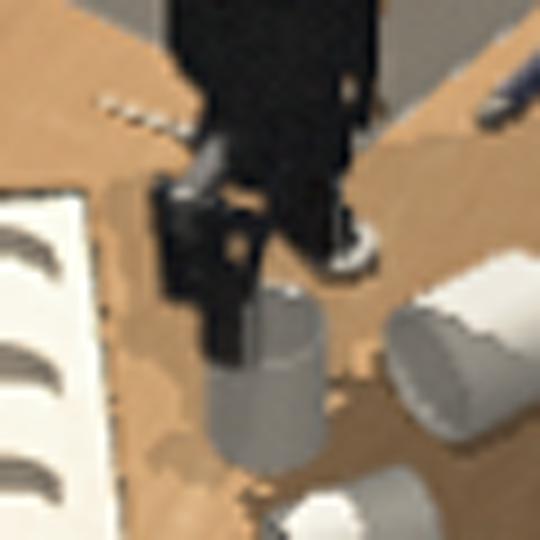

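```bash
python3 -m crank '[[[6,0,0,2,0,0,0],[6,0,0,3,0,0,0],[6,0,0,3,0,0,0],[6,0,0,3,0,0,0],[6,-1,5,3,0,0,0],[6,-1,5,3,0,0,0],[6,-1,5,0,0,0,0],[6,-1,5,0,0,0,0],[6,0,0,0,0,0,0]]]' 40; cat > look.py <<'E'
from fit import *
import sys
np.set_printoptions(precision=4,suppress=True)
def avg(n,k=3):
    D=[]
    for _ in range(k): a,d=snap(n); D.append(np.where(d==0,np.nan,d))
    return a,np.nan_to_num(np.nanmean(D,0))
if __name__=='__main__':
    for n in('scene','top'):
        a,d=avg(n); C=cloud(n,d); np.savez('pics/%s_last.npz'%n,a=a,d=d); print(n)
        from det import show; show(n,a,d)
E
python3 look.py
```

```text
clock: 5.38
position: [0.4621, 0.528, 0.1943]
ee_rot: [-0.003, 1.0, 0.0, -0.001]
ft_force: [-1.3, -0.0, -0.5]
grip_width: 0.703
grasp_force: 0.0
scene
1 [296.6 217.3] 1796 mean [ 0.516 -0.015  0.05 ] min [ 0.411 -0.249 -0.001] max [0.622 0.175 0.1  ] col [135. 126. 111.]
3 [218.8 216.2] 87 mean [0.788 0.12  0.048] min [0.773 0.114 0.002] max [0.8   0.125 0.099] col [134. 125. 112.]
12 [316.6 233.3] 194 mean [0.424 0.021 0.025] min [ 0.398 -0.064 -0.003] max [0.47  0.06  0.057] col [154. 148. 137.]
16 [291.7 240.3] 83 mean [0.497 0.083 0.01 ] min [ 0.484  0.02  -0.001] max [0.513 0.135 0.017] col [86. 80. 82.]
19 [213.8 245.1] 238 mean [0.734 0.248 0.019] min [ 0.706  0.185 -0.   ] max [0.785 0.277 0.029] col [184. 172. 150.]
22 [182.6 256.4] 284 mean [0.772 0.383 0.054] min [0.759 0.317 0.001] max [0.796 0.394 0.099] col [128. 126. 115.]
27 [305.5 249.8] 71 mean [0.43  0.114 0.012] min [ 0.414  0.08  -0.002] max [0.45  0.132 0.026] col [176. 169. 156.]
30 [259.  252.7] 55 mean [0.57  0.206 0.014] min [ 0.549  0.178 -0.002] max [0.607 0.289 0.097] col [104. 107. 113.]
42 [229.2 290.8]
[... 2445 characters left out ...]
 [237.7 237.7] 26 mean [0.455 0.259 0.039] min [0.438 0.244 0.004] max [0.486 0.281 0.054] col [146. 130. 117.]
281 [175.1 240.7] 116 mean [0.431 0.538 0.013] min [0.404 0.511 0.004] max [0.458 0.568 0.032] col [201. 180.   8.]
314 [253.5 246.5] 123 mean [0.427 0.188 0.011] min [0.4   0.163 0.001] max [0.459 0.212 0.026] col [201. 194. 186.]
315 [270.6 246.1] 66 mean [0.434 0.112 0.011] min [ 0.415  0.093 -0.002] max [0.463 0.129 0.028] col [186. 178. 181.]
328 [286.9 246.7] 57 mean [0.429 0.042 0.033] min [0.414 0.022 0.001] max [0.444 0.056 0.058] col [123. 112. 104.]
354 [301.1 250.4] 92 mean [ 0.422 -0.023  0.01 ] min [ 0.401 -0.046 -0.004] max [ 0.448 -0.     0.026] col [197. 191. 195.]
```

```bash
python3 - <<'E'
from fit import *
np.set_printoptions(precision=4,suppress=True)
for n in('scene','top'):
    z=np.load('pics/%s_last.npz'%n);C=cloud(n,z['d']); print(n,upright(C,[.505,.33],.023),upright(C,[.43,.042],.015))
    q,_=near(C,[.505,.33],.045,.05,.06); print(len(q),q[:,:2].mean(0),q[:,:2].min(0),q[:,:2].max(0))
    print(lying(C,[.445,.385],.019),lying(C,[.44,.275],.027))
z=np.load('pics/scene_last.npz')
cv2.imwrite('pics/g3.png',cv2.cvtColor(cv2.resize(z['a'][225:325,215:335],None,fx=6,fy=6,interpolation=2),cv2.COLOR_RGB2BGR))
E
```

```text
scene (array([0.5069, 0.3302]), 240) (array([0.4299, 0.0418]), 112)
49 [0.5069 0.331 ] [0.4841 0.3056] [0.5291 0.3532]
(array([0.4477, 0.3806]), np.float64(55.21022030796004), np.float64(0.05176626701323571), 198) (array([0.4443, 0.2784]), np.float64(66.7257707337396), np.float64(0.05156689950139422), 266)
top (array([0.5042, 0.3322]), 40) (array([0.4288, 0.0427]), 47)
12 [0.5192 0.3243] [0.4971 0.3089] [0.5289 0.3464]Traceback (most recent call last):
  File "<stdin>", line 6, in <module>
  File "fit.py", line 28, in lying
    return p[:2]+d*(np.percentile(s,2)+np.percentile(s,98))/2,np.degrees(p[2])%180,np.ptp(np.percentile(s,[2,98])),len(q)
                    ~~~~~~~~~~~~~^^^^^
    return _quantile_unchecked(
        a, q, axis, out, overwrite_input, method, keepdims, weights)
    return _ureduce(a,
                    func=_quantile_ureduce_func,
    ...<5 lines>...
                    overwrite_input=overwrite_input,
                    method=method)
    r = func(a, **kwargs)
    result = _quantile(arr,
                       quantiles=q,
    ...<2 lines>...
                       out=out,
                       weights=wgt)
    slices_having_nans = np.isnan(arr[-1, ...])
                                  ~~~^^^^^^^^^
IndexError: index -1 is out of bounds for axis 0 with size 0
```

```bash
python3 - <<'E'
from h import *
for X in([.5055,.354,.026],[.5055,.354,.039],[.5055,.354,.054],[.5055,.34,.03],[.5055,.308,.03]): print(X,((proj('scene',[X])[0]-[230,235])*9+4).round())
z=np.load('pics/scene_last.npz')
cv2.imwrite('pics/g3.png',cv2.cvtColor(cv2.resize(z['a'][225:325,215:335],None,fx=6,fy=6,interpolation=2),cv2.COLOR_RGB2BGR))
E
```

```text
[0.5055, 0.354, 0.026] [238. 425.]
[0.5055, 0.354, 0.039] [238. 399.]
[0.5055, 0.354, 0.054] [237. 368.]
[0.5055, 0.34, 0.03] [255. 393.]
[0.5055, 0.308, 0.03] [295. 340.]
```

View pics/g3.png

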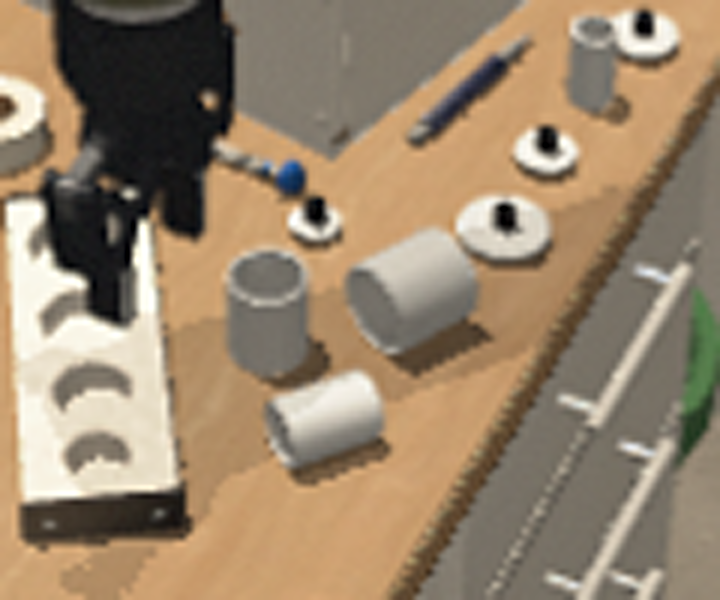

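```bash
python3 - <<'E'
from h import *
np.set_printoptions(precision=3,suppress=True)
for n in('scene','top'):
    z=np.load('pics/%s_last.npz'%n); C=cloud(n,z['d']); a=z['a'].astype(int)
    k=(C[...,2]>.1)&(C[...,2]<.33)&(np.hypot(C[...,0]-.462,C[...,1]-.528)<.09)
    q=C[k]; print(n,len(q))
    for h in np.arange(.17,.32,.01):
        s=q[(q[:,2]>h)&(q[:,2]<=h+.01)]
        if len(s)>2: print(round(h,2),len(s),s[:,:2].min(0),s[:,:2].max(0))
E
python3 st.py
```

```text
scene 581
0.18 5 [0.496 0.474] [0.529 0.505]
0.19 6 [0.501 0.453] [0.519 0.51 ]
0.2 8 [0.503 0.461] [0.523 0.474]
0.23 32 [0.454 0.494] [0.476 0.57 ]
0.24 44 [0.454 0.495] [0.477 0.572]
0.25 36 [0.453 0.493] [0.474 0.575]
0.26 33 [0.453 0.489] [0.473 0.579]
0.27 38 [0.452 0.466] [0.473 0.589]
0.28 65 [0.45  0.466] [0.477 0.591]
0.29 63 [0.448 0.466] [0.476 0.592]
0.3 69 [0.447 0.463] [0.476 0.595]
0.31 70 [0.446 0.465] [0.477 0.596]
top 61
0.19 4 [0.406 0.462] [0.482 0.56 ]
0.24 4 [0.456 0.554] [0.464 0.567]
0.25 3 [0.456 0.555] [0.461 0.559]
0.27 6 [0.456 0.561] [0.467 0.578]
0.28 12 [0.454 0.564] [0.469 0.587]
0.29 9 [0.451 0.546] [0.468 0.588]
0.3 5 [0.456 0.578] [0.461 0.59 ]
0.31 6 [0.456 0.575] [0.461 0.591]
t 5.67 p [466.8 522.3 196.2] z [ 0.001 -0.    -1.   ] close 89.9 y [ 0.002  1.    -0.   ] w 59.7 gf 0.0 F [0.  0.4 0.1] q [-0.94  0.5   0.05  1.25 -0.02  1.39  0.68]
```

```bash
cat > tip.py <<'E'
from look import *
a,d=avg('scene',3); C=cloud('scene',d); p=manip.get_obs()['position']
k=(np.hypot(C[...,0]-p[0],C[...,1]-p[1])<.055)&(C[...,2]>p[2]-.02)&(C[...,2]<p[2]+.08)
q=C[k]; g=np.histogram(q[:,2]-p[2],np.arange(-.02,.08,.004)); print(dict(zip((g[1][:-1]*1000).round().astype(int).tolist(),g[0].tolist())))
s=q[(q[:,2]-p[2]>.035)&(q[:,2]-p[2]<.06)]-p; print('fingers xy',s[:,:2].min(0)*1000,s[:,:2].max(0)*1000)
E
python3 -m crank '[[[0,0,0,0,0,0,0],[0,0,0,0,0,0,0],[0,0,0,0,0,0,0],[0,0,0,0,0,0,0],[0,0,0,0,0,0,0],[0,0,0,0,0,0,0]]]' ; python3 tip.py;python3 -m crank '[[[8.54,0,0,0,0,0,0],[8.54,0,0,0,0,0,0],[8.54,0,0,0,0,0,0],[8.54,0,0,0,0,0,0],[8.54,0,0,0,0,0,0],[8.54,0,0,0,0,0,0]]]'; python3 tip.py
```

```text
clock: 6.42
position: [0.4657, 0.5236, 0.1958]
ee_rot: [0.0, 1.0, 0.0, -0.0]
ft_force: [-0.1, 0.6, -0.4]
grip_width: -0.004
grasp_force: 0.0
{-20: 0, -16: 0, -12: 0, -8: 0, -4: 0, 0: 0, 4: 0, 8: 0, 12: 0, 16: 0, 20: 0, 24: 1, 28: 2, 32: 8, 36: 8, 40: 12, 44: 7, 48: 9, 52: 13, 56: 5, 60: 7, 64: 3, 68: 4, 72: 13}
fingers xy [-10.9526  -3.4876] [ 6.3516 17.2817]
clock: 7.32
position: [0.4658, 0.5235, 0.1958]
ee_rot: [0.0, 1.0, 0.0, 0.0]
ft_force: [-0.1, -1.0, -0.5]
grip_width: 1.002
grasp_force: 0.0
{-20: 0, -16: 0, -12: 0, -8: 0, -4: 0, 0: 0, 4: 0, 8: 0, 12: 0, 16: 0, 20: 0, 24: 0, 28: 0, 32: 0, 36: 1, 40: 10, 44: 13, 48: 13, 52: 12, 56: 13, 60: 11, 64: 12, 68: 10, 72: 14}
fingers xy [-10.3654 -44.7833] [12.6372 54.8988]
```

```bash
python3 -m crank '[[[0,-1.3,-3.2,-5,0,0,0],[0,-1.3,-3.2,-5,0,0,0],[0,0,0,-5,0,0,0],[0,0,0,-4,0,0,0],[0,0,0,-2,0,0,0],[0,0,0,0,0,0,0]]]'; python3 -m crank '[[[0,0,0,-0.5,0,0,0],[0,0,0,0,0,0,0],[0,0,0,0,0,0,0]]]'; python3 -m crank '[[[0,0,0,-0.5,0,0,0],[0,0,0,0,0,0,0],[0,0,0,0,0,0,0]]]'
```

```text
clock: 8.22
position: [0.4394, 0.4591, -0.0149]
ee_rot: [0.0, 1.0, -0.001, -0.001]
ft_force: [-0.8, -1.1, 1.0]
grip_width: 0.002
grasp_force: 0.0
clock: 8.6
position: [0.4402, 0.46, -0.0183]
ee_rot: [0.0, 1.0, 0.001, 0.0]
ft_force: [0.6, -0.5, -0.1]
grip_width: 0.0
grasp_force: 0.0
clock: 8.98
position: [0.4397, 0.4595, -0.0242]
ee_rot: [0.0, 1.0, -0.0, -0.0]
ft_force: [-0.6, 0.4, -0.2]
grip_width: 0.003
grasp_force: 0.0
```

```bash
for i in 1 2; do python3 tip.py; break; done; python3 -m crank '[[[0,0,0,-0.3,0,0,0],[0,0,0,0,0,0,0],[0,0,0,0,0,0,0]]]'; python3 -m crank '[[[0,0,0,-0.3,0,0,0],[0,0,0,0,0,0,0],[0,0,0,0,0,0,0]]]'
```

```text
{-20: 0, -16: 0, -12: 0, -8: 0, -4: 0, 0: 0, 4: 0, 8: 0, 12: 0, 16: 0, 20: 133, 24: 439, 28: 14, 32: 7, 36: 14, 40: 6, 44: 14, 48: 10, 52: 10, 56: 3, 60: 2, 64: 2, 68: 4, 72: 8}
fingers xy [-10.4224 -53.3751] [53.255  54.4638]
clock: 9.5
position: [0.44, 0.4598, -0.0263]
ee_rot: [0.0, 1.0, 0.0, 0.0]
ft_force: [-1.8, -2.6, 7.8]
grip_width: 0.003
grasp_force: 4.2
clock: 9.88
position: [0.4401, 0.4599, -0.0265]
ee_rot: [0.0, 1.0, 0.001, 0.0]
ft_force: [-11.2, -11.4, 36.3]
grip_width: -0.002
grasp_force: 18.1
```

```bash
python3 -m crank '[[[0,0,0,5,0,0,0],[6,0,0,6,0,0,0],[6,2.2,-4.3,0,0,0,0],[6,2.2,-4.3,0,0,0,0],[6,2.25,-4.3,0,0,0,0],[6,0,0,0,0,0,0],[6,0,0,0,0,0,0]]]' 40; python3 - <<'E'
from look import *
for n in('scene','top'):
    a,d=avg(n); C=cloud(n,d); print(upright(C,[.5065,.331],.023,.008,.06))
E
python3 st.py
```

```text
clock: 10.75
position: [0.5059, 0.3311, 0.0798]
ee_rot: [0.0, 1.0, 0.0, -0.0]
ft_force: [-0.9, 0.4, -0.2]
grip_width: 0.7
grasp_force: 0.0
(array([0.5066, 0.3301]), 241)
(array([0.5073, 0.3287]), 42)
t 11.05 p [505.7 331.4  79.7] z [-0.  0. -1.] close 90.1 y [-0.001  1.     0.   ] w 59.5 gf 0.0 F [ 0.   0.  -0.2] q [-0.73  0.38  0.09  1.67 -0.04  1.09  0.95]
```

Down to −6 mm reported (tips 24 mm) and grip.

```bash
python3 -m crank '[[[6,0.1,-0.1,-3,0,0,0],[6,0,0,-3,0,0,0],[6,0,0,-2.6,0,0,0],[6,0,0,0,0,0,0],[3,0,0,0,0,0,0],[3,0,0,0,0,0,0],[3,0,0,0,0,0,0],[3,0,0,0,0,0,0],[3,0,0,0,0,0,0]]]' 40; python3 st.py
```

```text
clock: 12.18
position: [0.5079, 0.33, -0.0051]
ee_rot: [0.0, 1.0, 0.001, 0.001]
ft_force: [-0.7, 0.3, 6.9]
grip_width: 0.529
grasp_force: 41.4
t 12.18 p [507.9 330.   -5.1] z [ 0.001  0.001 -1.   ] close 90.0 y [0.    1.    0.001] w 45.0 gf 41.4 F [-0.7  0.3  6.9] q [-0.72  0.48  0.09  1.73 -0.05  0.93  0.96]
```

```bash
python3 -m crank '[[[3,0,0,3,0,0,0],[3,0,0,3.6,0,0,0],[3,1.4,0.8,0,0,0,-9.4],[3,1.4,0.8,0,0,0,-9.4],[3,1.5,0.8,0,0,0,-9.4],[3,1.5,0.8,0,0,0,-9.4],[3,1.5,0.8,0,0,0,-9.4],[3,1.5,0.7,0,0,0,-9.4],[3,0,0,0,0,0,0],[3,0,0,0,0,0,0]]]' 40; python3 st.py
cat > hold.py <<'E'
# centre of the held upright pot from the lower wall, both views: args x y R zlo zhi
from look import *
x,y,Rr,z0,z1=map(float,sys.argv[1:6])
for n in('scene','top'):
    a,d=avg(n,4); C=cloud(n,d); print(n,upright(C,[x,y],Rr,z0,z1))
print(manip.get_obs()['position'])
E
python3 hold.py .596 .378 .023 .066 .088
```

```text
clock: 13.42
position: [0.5947, 0.3762, 0.0596]
ee_rot: [0.471, 0.882, -0.0, -0.0]
ft_force: [-0.4, 0.0, -1.3]
grip_width: 0.535
grasp_force: 41.2
t 13.43 p [594.7 376.2  59.6] z [-0.001 -0.    -1.   ] close 33.8 y [ 0.831  0.556 -0.001] w 45.5 gf 41.2 F [-0.4  0.  -1.3] q [-0.82  0.62  0.28  1.4  -0.18  1.15  0.07]
scene (array([0.5953, 0.3787]), 72)
top (array([0.596, 0.378]), 0)
[0.5952 0.3765 0.06  ]
```

```bash
python3 -m crank '[[[3,0,-0.03,-2,0,0,0],[3,0,0,-2,0,0,0],[3,0,0,-0.6,0,0,0],[3,0,0,-0.3,0,0,0],[3,0,0,-0.3,0,0,0],[3,0,0,0,0,0,0]]]' 40;  python3 -m crank '[[[3,0,0,-0.4,0,0,0],[3,0,0,-0.3,0,0,0],[3,0,0,0,0,0,0],[3,0,0,0,0,0,0]]]' 40; python3 st.py
```

```text
clock: 14.58
position: [0.5953, 0.3745, 0.0064]
ee_rot: [0.473, 0.881, -0.001, 0.0]
ft_force: [1.4, -5.4, -1.9]
grip_width: 0.534
grasp_force: 41.9
clock: 15.08
position: [0.5956, 0.3746, 0.0009]
ee_rot: [0.473, 0.881, -0.001, 0.0]
ft_force: [-2.4, -7.4, 8.3]
grip_width: 0.535
grasp_force: 42.7
t 15.07 p [595.6 374.6   0.9] z [-0.    -0.002 -1.   ] close 33.5 y [ 0.834  0.552 -0.001] w 45.5 gf 42.7 F [-2.4 -7.4  8.3] q [-0.81  0.68  0.27  1.44 -0.19  1.06  0.08]
```

```bash
python3 -m crank '[[[6,0,0,0,0,0,0],[6,0,0,0,0,0,0],[6,0,0,0,0,0,0],[6,0,0,3,0,0,0],[6,0,0,5,0,0,0],[6,-4,-2,2,0,0,0],[6,-6,-4,0,0,0,0],[6,-4,-6,0,0,0,0],[6,0,0,0,0,0,0]]]' 40; python3 - <<'E'
from look import *
for n in('scene','top'):
    a,d=avg(n,4); C=cloud(n,d); print(n,'c',upright(C,[.5957,.376],.023,.03,.066),near(C,[.5957,.376],.03,.03,.1)[0][:,2].max())
    for k,f,xy,R in(('b',lying,[.446,.381],.019),('d',lying,[.444,.279],.027),('a',upright,[.429,.042],.015)):
        try: print(k,f(C,xy,R))
        except Exception as e: print(k,'?')
E
python3 st.py
```

```text
clock: 16.2
position: [0.4658, 0.2655, 0.1002]
ee_rot: [0.474, 0.881, -0.001, -0.001]
ft_force: [1.0, 0.8, 0.2]
grip_width: 0.703
grasp_force: 0.0
scene c (array([0.595 , 0.3785]), 195) 0.06336568308992274
b (array([0.4478, 0.381 ]), np.float64(54.022152171883356), np.float64(0.05223588579486747), 197)
d (array([0.4444, 0.2782]), np.float64(66.40853134742484), np.float64(0.05152888009873618), 265)
a (array([0.4302, 0.0417]), 110)
top c (array([0.5956, 0.3767]), 43) 0.06524968205253567
b (array([0.4464, 0.3817]), np.float64(53.17598930138968), np.float64(0.05222304930814793), 110)
d (array([0.4448, 0.2783]), np.float64(68.89143378694041), np.float64(0.05303824029184967), 143)
a (array([0.4289, 0.0424]), 48)
t 16.6 p [469.  270.2 100.7] z [ 0. -0. -1.] close 33.6 y [0.833 0.553 0.   ] w 59.7 gf 0.0 F [-0.  -0.4  0.4] q [-0.88  0.23  0.31  1.83 -0.08  1.09  0.05]
```

```bash
python3 -m crank '[[[7.5,0,0,5,0,0,-9.35],[7.5,0,0,3,0,0,-9.35],[7.5,0,0,0,0,0,-9.35],[7.5,0,0,0,0,0,-9.35],[7.5,0,0,0,0,0,-9.35],[7.5,0,0,0,0,0,-9.35],[7.5,-0.2,1,0,-9.24,3.83,0],[7.5,-0.3,1,0,-9.24,3.83,0],[7.5,-0.3,1,0,-9.24,3.83,0],[7.5,-0.3,1,0,-9.24,3.83,0],[7.5,0,0,-2,0,0,0],[7.5,0,0,0,0,0,0],[7.5,0,0,0,0,0,0]]]' 40; python3 st.py; python3 - <<'E'
from look import *
from scipy.spatial.transform import Rotation as R
o=manip.get_obs(); M=R.from_quat(o['ee_rot']).as_matrix()
for n in('scene','top'):
    a,d=avg(n); C=cloud(n,d); q=(C.reshape(-1,3)-o['position'])@M   # tool coords
    k=(np.abs(q[:,0])<.03)&(np.abs(q[:,1])<.06)&(q[:,2]>-.09)&(q[:,2]<.0)&(C.reshape(-1,3)[:,2]>.07)
    q=q[k]; print(n,len(q)); 
    for z in np.arange(-.09,0,.01):
        s=q[(q[:,2]>z)&(q[:,2]<=z+.01)]
        if len(s): print(round(z,3),len(s),s[:,:2].min(0),s[:,:2].max(0))
E
```

```text
clock: 18.23
position: [0.4584, 0.3089, 0.1627]
ee_rot: [0.782, 0.521, -0.283, 0.19]
ft_force: [0.4, -0.1, 0.8]
grip_width: 0.875
grasp_force: 0.0
t 18.23 p [458.4 308.9 162.7] z [-0.245 -0.592 -0.768] close -22.6 y [ 0.923 -0.385  0.002] w 74.4 gf 0.0 F [ 0.4 -0.1  0.8] q [-1.05  0.74  0.39  1.19  0.06  1.88 -1.07]
scene 21
-0.09 1 [-0.0123 -0.0449] [-0.0123 -0.0449]
-0.07 1 [ 0.0076 -0.051 ] [ 0.0076 -0.051 ]
-0.06 8 [-0.0049 -0.0513] [ 0.0118 -0.0456]
-0.05 9 [-0.0091 -0.0499] [ 0.0102 -0.0409]
-0.04 2 [-0.0117  0.0004] [0.0142 0.0042]
top 45
-0.09 10 [-0.0115  0.0361] [-0.0036  0.0558]
-0.08 7 [-0.0094  0.0377] [0.006  0.0509]
-0.07 12 [-0.0113  0.0365] [0.0089 0.0513]
-0.06 8 [-0.0085  0.0369] [0.0083 0.0509]
-0.05 8 [-0.0097 -0.0137] [0.0223 0.05  ]
```

```bash
python3 -m crank '[[[7.5,0,0.1,-3,0,0,0],[7.5,0,0,-3,0,0,0],[7.5,0,0,-3.4,0,0,0],[7.5,-0.6,-1.5,-2,0,0,0],[7.5,-0.6,-1.5,-2,0,0,0],[7.5,-0.7,-1.6,-2,0,0,0],[7.5,-0.6,-1.3,-1.6,0,0,0],[7.5,0,0,0,0,0,0],[7.5,0,0,0,0,0,0]]]' 40; python3 st.py
```

```text
clock: 19.65
position: [0.4332, 0.2525, -0.0084]
ee_rot: [0.782, 0.522, -0.284, 0.19]
ft_force: [0.6, 0.2, -0.5]
grip_width: 0.88
grasp_force: 0.0
t 19.65 p [433.2 252.5  -8.4] z [-0.245 -0.593 -0.767] close -22.5 y [ 0.924 -0.383  0.001] w 74.8 gf 0.0 F [ 0.6  0.2 -0.5] q [-1.04  0.81  0.36  1.47  0.04  1.53 -1.11]
```

```bash
python3 -m crank '[[[3,0,0,0,0,0,0],[3,0,0,0,0,0,0],[3,0,0,0,0,0,0],[3,0,0,0,0,0,0],[3,0,0,0,0,0,0]]]' 40; python3 st.py
```

```text
clock: 20.27
position: [0.4332, 0.2526, -0.0082]
ee_rot: [0.782, 0.522, -0.284, 0.19]
ft_force: [0.7, 2.9, 5.6]
grip_width: 0.635
grasp_force: 41.3
t 20.27 p [433.2 252.6  -8.2] z [-0.245 -0.593 -0.767] close -22.5 y [ 0.924 -0.382  0.001] w 54.0 gf 41.3 F [0.7 2.9 5.6] q [-1.04  0.81  0.36  1.47  0.04  1.53 -1.11]
```

```bash
python3 -m crank '[[[3,0,0,3,0,0,0],[3,0,0,4,0,0,0],[3,0,0,3,0,0,0],[3,0.3,0.65,0,9.24,-3.83,0],[3,0.3,0.65,0,9.24,-3.83,0],[3,0.3,0.65,0,9.24,-3.83,0],[3,0.3,0.65,0,9.24,-3.83,0],[3,0.3,0.65,0,9.24,-3.83,0],[3,0.3,0.65,0,9.24,-3.83,0],[3,0.3,0.65,0,9.24,-3.83,0],[3,0.3,0.65,0,9.24,-3.83,0],[3,0.1,0.65,0,9.24,-3.83,0],[3,0,0,0,0,0,0],[3,0,0,0,0,0,0]]]' 40; python3 st.py
```

```text
clock: 22.02
position: [0.4467, 0.3101, 0.09]
ee_rot: [0.776, 0.527, 0.28, -0.207]
ft_force: [0.2, 0.2, 0.1]
grip_width: 0.632
grasp_force: 41.9
t 22.02 p [446.7 310.1  90. ] z [ 0.216  0.615 -0.758] close -21.1 y [ 0.933 -0.359 -0.026] w 53.7 gf 41.9 F [0.2 0.2 0.1] q [-0.76  0.02  0.43  2.31 -1.09  0.62  0.15]
```

```bash
python3 -m crank '[[[3,3.3,1.1,0,0,0,0],[3,3.4,1.1,0,0,0,0],[3,0,0,0,0,0,0],[3,0,0,0,0,0,0]]]' 40; cat > rot.py <<'E'
from h import *
from scipy.spatial.transform import Rotation as R
import sys
# pot axis in the tool frame from grasp orientation (closing y=n, given m, theta); remaining turn to upright
m=np.radians(float(sys.argv[1])); th=np.radians(float(sys.argv[2])); M=np.array([np.cos(m),np.sin(m),0]); up=np.array([0,0,1.])
b=up*np.cos(th)+M*np.sin(th); z=-b; y=np.array([np.sin(m),-np.cos(m),0])*(1 if len(sys.argv)<4 else -1); x=np.cross(y,z)
ax=np.array([x@M,y@M,z@M]); r=R.from_quat(manip.get_obs()['ee_rot']).as_matrix(); w=r@ax
v=np.cross(w,up); s=np.linalg.norm(v); print('axis',w.round(3),'turn deg',(v/s*np.degrees(np.arctan2(s,w[2]))).round(1))
E
python3 rot.py 67.5 40; python3 st.py
```

```text
clock: 22.52
position: [0.5128, 0.3324, 0.0896]
ee_rot: [0.775, 0.527, 0.28, -0.207]
ft_force: [0.1, 0.4, -0.5]
grip_width: 0.634
grasp_force: 41.9
axis [0.082 0.142 0.987] turn deg [ 8.2 -4.7  0. ]
t 22.52 p [512.8 332.4  89.6] z [ 0.215  0.616 -0.758] close -21.0 y [ 0.933 -0.358 -0.026] w 53.9 gf 41.9 F [ 0.1  0.4 -0.5] q [-0.75  0.19  0.44  2.15 -1.15  0.68  0.18]
```

```bash
python3 -m crank '[[[3,0,0,0,4.1,-2.35,0],[3,0,0,0,4.1,-2.35,0],[3,0,0,0,0,0,0],[3,0,0,0,0,0,0]]]' 40; python3 rot.py 67.5 40; python3 st.py
```

```text
clock: 23.02
position: [0.5124, 0.3299, 0.0824]
ee_rot: [0.766, 0.523, 0.302, -0.22]
ft_force: [0.6, -0.3, -1.3]
grip_width: 0.63
grasp_force: 41.9
axis [0.058 0.092 0.994] turn deg [ 5.3 -3.3  0. ]
t 23.02 p [512.4 329.9  82.4] z [ 0.232  0.653 -0.72 ] close -20.8 y [ 0.934 -0.356 -0.021] w 53.5 gf 41.9 F [ 0.6 -0.3 -1.3] q [-0.36  0.2   0.06  2.17 -1.22  0.64  0.3 ]
```

```bash
python3 -m crank '[[[3,0,0,0,0,0,-8],[3,0,0,0,0,0,-8],[3,0,0,0,0,0,-8],[3,0,0,0,2,-2.8,0],[3,0,0,0,2,-2.8,0],[3,0,0,0,0,0,0],[3,0,0,0,0,0,0]]]' 40; python3 rot.py 67.5 40; python3 st.py
```

```text
clock: 23.9
position: [0.5055, 0.3276, 0.0567]
ee_rot: [0.827, 0.414, 0.334, -0.179]
ft_force: [0.3, -0.3, -0.9]
grip_width: 0.636
grasp_force: 42.0
axis [0.072 0.065 0.995] turn deg [ 3.7 -4.2  0. ]
t 23.9 p [505.5 327.6  56.7] z [ 0.404  0.574 -0.713] close -36.3 y [ 0.806 -0.592 -0.02 ] w 54.1 gf 42.0 F [ 0.3 -0.3 -0.9] q [ 0.59  0.32 -1.07  2.27 -1.26  0.13  0.22]
```

```bash
python3 -m crank '[[[3,0.8,0.5,-1.5,0,0,0],[3,0.8,0.5,-1.5,0,0,0],[3,0,0,-1,0,0,0],[3,0,0,0,0,0,0]]]' 40; python3 rot.py 67.5 40; python3 st.py
```

```text
clock: 24.4
position: [0.5243, 0.3341, 0.0253]
ee_rot: [0.828, 0.418, 0.326, -0.181]
ft_force: [-0.3, 0.0, 0.1]
grip_width: 0.631
grasp_force: 42.4
axis [0.086 0.072 0.994] turn deg [ 4.1 -4.9  0. ]
t 24.4 p [524.3 334.1  25.3] z [ 0.388  0.573 -0.722] close -35.8 y [ 0.811 -0.584 -0.028] w 53.7 gf 42.4 F [-0.3  0.   0.1] q [ 0.51  0.45 -1.    2.22 -1.27  0.07  0.3 ]
```

```bash
python3 -m crank '[[[3,0,0,-1,0,0,0],[3,0,0,-0.7,0,0,0],[3,0,0,-0.3,0,0,0],[3,0,0,-0.3,0,0,0],[3,0,0,0,0,0,0]]]' 40; python3 rot.py 67.5 40; python3 st.py
```

```text
clock: 25.02
position: [0.5282, 0.33, 0.01]
ee_rot: [0.829, 0.42, 0.319, -0.184]
ft_force: [-0.1, 0.2, 0.2]
grip_width: 0.634
grasp_force: 42.4
axis [0.099 0.075 0.992] turn deg [ 4.3 -5.7  0. ]
t 25.02 p [528.2 330.   10. ] z [ 0.375  0.573 -0.729] close -35.4 y [ 0.814 -0.579 -0.037] w 53.9 gf 42.4 F [-0.1  0.2  0.2] q [ 0.49  0.49 -0.96  2.21 -1.27  0.07  0.33]
```

```bash
python3 -m crank '[[[3,0,0,-0.4,-1.5,2,0],[3,0,0,-0.4,-1.5,2,0],[3,0,0,-0.4,0,0,0],[3,0,0,-0.3,0,0,0],[3,0,0,0,0,0,0]]]' 20; python3 rot.py 67.5 40; python3 st.py
```

```text
clock: 25.65
position: [0.5286, 0.3336, -0.0023]
ee_rot: [0.841, 0.424, 0.284, -0.179]
ft_force: [-7.8, -0.7, 25.5]
grip_width: 0.632
grasp_force: 36.5
axis [0.158 0.121 0.98 ] turn deg [ 7.  -9.1  0. ]
t 25.65 p [528.6 333.6  -2.3] z [ 0.326  0.541 -0.775] close -35.3 y [ 0.814 -0.577 -0.06 ] w 53.7 gf 36.5 F [-7.8 -0.7 25.5] q [ 0.13  0.39 -0.6   2.17 -1.15  0.2   0.08]
```

```bash
python3 -m crank '[[[5.8,0,0,0,0,0,0],[6.2,0,0,0,0,0,0],[7.5,0,0,0,0,0,0],[7.5,0,0,0,0,0,0],[7.5,-0.6,-1.1,1.6,0,0,0],[7.5,-1,-1.6,2.3,0,0,0],[7.5,-1.3,-2.2,3,0,0,0],[7.5,-1.3,-2.2,3,0,0,0],[7.5,0,0,5,0,0,0],[7.5,0,0,0,0,0,0]]]' 40; python3 st.py; python3 - <<'E'
from look import *
for n in('scene','top'):
    a,d=avg(n,3); C=cloud(n,d)
    for R0 in([.507,.303],):
        q,_=near(C,R0,.05,.008,.09); print(n,len(q),q.min(0),q.max(0)) if len(q) else 0
        if len(q): print(upright(C,R0,.027))
    if n=='scene': cv2.imwrite('pics/g4.png',cv2.cvtColor(cv2.resize(a[225:325,215:335],None,fx=5,fy=5,interpolation=2),cv2.COLOR_RGB2BGR))
E
```

```text
clock: 26.9
position: [0.4877, 0.259, 0.1469]
ee_rot: [0.843, 0.422, 0.284, -0.176]
ft_force: [0.4, -0.1, -0.3]
grip_width: 0.876
grasp_force: 0.0
t 26.9 p [487.7 259.  146.9] z [ 0.331  0.536 -0.777] close -35.6 y [ 0.812 -0.582 -0.056] w 74.5 gf 0.0 F [ 0.4 -0.1 -0.3] q [ 0.17 -0.07 -0.44  2.23 -0.87  0.63 -0.28]
scene 303 [0.4855 0.2782 0.008 ] [0.5392 0.335  0.0567]
(array([0.5123, 0.3069]), 303)
top 104 [0.4854 0.2764 0.0081] [0.5387 0.3328 0.0628]
(array([0.5115, 0.3073]), 103)
```

View pics/g4.png

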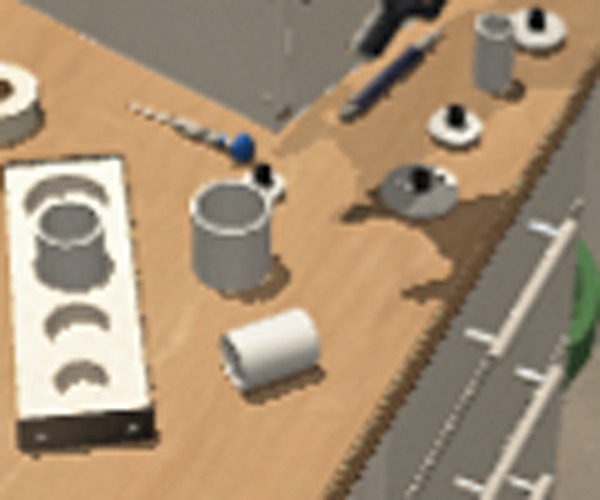

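```bash
python3 -m crank '[[[7.5,0.6,1.2,0,-8.3,5.1,0],[7.5,0.6,1.2,0,-8.3,5.1,0],[7.5,0.6,1.2,0,-8.3,5.1,0],[7.5,0.6,1.2,0,-8.3,5.1,0],[7.5,0,0,-1,0,0,10],[7.5,0,0,-1,0,0,10],[7.5,0,0,-1,0,0,10],[7.5,0,0,-1,0,0,10],[7.5,0,0,-1,0,0,10],[7.5,0,0,-1,0,0,10],[7.5,0,0,0,0,0,9.5],[7.5,0,0,0,0,0,0],[7.5,0,0,0,0,0,0]]]' 40; python3 st.py
```

```text
clock: 28.82
position: [0.4981, 0.3036, 0.0795]
ee_rot: [0.477, 0.877, 0.007, -0.059]
ft_force: [-0.3, -0.4, -0.3]
grip_width: 0.881
grasp_force: 0.0
t 28.82 p [498.1 303.6  79.5] z [-0.096  0.068 -0.993] close 33.0 y [ 0.838  0.545 -0.044] w 74.9 gf 0.0 F [-0.3 -0.4 -0.3] q [ 0.03  0.49 -0.75  1.64  0.23  1.17 -0.18]
```

```bash
echo "z=r[:,2]; v=np.cross(z,[0,0,-1]); print('level by',(np.degrees(v)).round(1))" >> st.py; python3 -m crank '[[[7.5,0.7,0.2,0,-3.9,-5.5,0],[7.5,0.7,0.15,0,0,0,0],[7.5,0,0,0,0,0,0],[7.5,0,0,0,0,0,0]]]' 40; python3 st.py
```

```text
clock: 29.32
position: [0.513, 0.3061, 0.0797]
ee_rot: [0.477, 0.879, -0.0, -0.001]
ft_force: [-0.1, -0.2, -0.2]
grip_width: 0.878
grasp_force: 0.0
t 29.32 p [513.  306.1  79.7] z [-0.001  0.    -1.   ] close 33.0 y [ 0.839  0.544 -0.001] w 74.6 gf 0.0 F [-0.1 -0.2 -0.2] q [-0.05  0.47 -0.71  1.65  0.33  1.15 -0.27]
level by [-0.  -0.1 -0. ]
```

```bash
python3 -m crank '[[[7.5,-0.1,0.1,-3,0,0,0],[7.5,0,0,-3,0,0,0],[7.5,0,0,-2.6,0,0,0],[7.5,0,0,0,0,0,0],[4,0,0,0,0,0,0],[4,0,0,0,0,0,0],[4,0,0,0,0,0,0],[4,0,0,0,0,0,0],[4,0,0,0,0,0,0]]]' 40; python3 st.py
```

```text
clock: 30.45
position: [0.5124, 0.3085, -0.0045]
ee_rot: [0.477, 0.879, 0.001, 0.001]
ft_force: [-0.5, -0.8, 6.7]
grip_width: 0.63
grasp_force: 42.7
t 30.45 p [512.4 308.5  -4.5] z [ 0.002  0.001 -1.   ] close 33.1 y [0.838 0.546 0.003] w 53.5 gf 42.7 F [-0.5 -0.8  6.7] q [-0.09  0.57 -0.67  1.71  0.41  1.   -0.33]
level by [-0.1  0.1  0. ]
```

```bash
python3 -m crank '[[[4,0,0,3,0,0,0],[4,0,0,4,0,0,0],[4,4,0.5,0,0,0,0.6],[4,4,0.6,0,0,0,0],[4,3.85,0.55,0,0,0,0],[4,0,0,0,0,0,0],[4,0,0,0,0,0,0]]]' 40; python3 st.py; python3 hold.py .631 .3235 .027 .07 .09
```

```text
clock: 31.32
position: [0.6293, 0.3249, 0.0639]
ee_rot: [0.472, 0.882, 0.0, -0.0]
ft_force: [-1.2, -0.1, -0.5]
grip_width: 0.625
grasp_force: 42.8
t 31.32 p [629.3 324.9  63.9] z [-0.  0. -1.] close 33.7 y [ 0.832  0.555 -0.   ] w 53.1 gf 42.8 F [-1.2 -0.1 -0.5] q [-0.12  0.7  -0.64  1.34  0.42  1.24 -0.2 ]
level by [-0. -0. -0.]
scene (array([0.6323, 0.3242]), 78)
top (array([0.6315, 0.3196]), 19)
[0.6298 0.3245 0.0642]
```

```bash
python3 -m crank '[[[4,0,-0.05,-2,0,0,0],[4,0,0,-2,0,0,0],[4,0,0,-0.6,0,0,0],[4,0,0,-0.3,0,0,0],[4,0,0,-0.3,0,0,0],[4,0,0,0,0,0,0]]]' 40;  python3 -m crank '[[[4,0,0,-0.6,0,0,0],[4,0,0,-0.5,0,0,0],[4,0,0,0,0,0,0],[4,0,0,0,0,0,0]]]' 40; python3 st.py
```

```text
clock: 32.48
position: [0.63, 0.3241, 0.0121]
ee_rot: [0.472, 0.882, 0.0, 0.0]
ft_force: [-0.4, -0.8, -1.4]
grip_width: 0.629
grasp_force: 42.8
clock: 32.98
position: [0.63, 0.324, 0.0016]
ee_rot: [0.472, 0.882, 0.0, 0.0]
ft_force: [-3.7, -2.1, 6.6]
grip_width: 0.631
grasp_force: 43.4
t 32.98 p [630.  324.    1.6] z [ 0.001  0.    -1.   ] close 33.7 y [0.832 0.555 0.   ] w 53.6 gf 43.4 F [-3.7 -2.1  6.6] q [-0.13  0.76 -0.62  1.38  0.46  1.14 -0.22]
level by [-0.  0.  0.]
```

```bash
python3 -m crank '[[[7.5,0,0,0,0,0,0],[7.5,0,0,0,0,0,0],[7.5,0,0,0,0,0,0],[6,0,0,4,0,0,0],[6,0,0,6,0,0,0],[6,-2.5,1,4,0,0,-10],[6,-2.5,1,0,0,0,-10],[6,-2.5,1.5,0,0,0,-10],[6,-2.5,1.5,0,0,0,-10],[6,-2,1.5,0,0,0,-10],[6,-2,1.5,0,0,0,-10],[6,-2,1,0,0,0,-9.7],[6,0,0,0,0,0,0],[6,0,0,0,0,0,0]]]' 40; python3 st.py;  python3 - <<'E'
from look import *
for n in('scene','top'):
    a,d=avg(n,3); C=cloud(n,d)
    print(n,'d',upright(C,[.631,.324],.027,.03,.066),np.percentile(near(C,[.631,.324],.03,.03,.1)[0][:,2],97))
    try: print(lying(C,[.447,.381],.019))
    except Exception: print('?')
E
```

```text
clock: 34.72
position: [0.4709, 0.4135, 0.141]
ee_rot: [0.89, 0.455, 0.0, 0.0]
ft_force: [1.1, -0.2, -0.5]
grip_width: 0.705
grasp_force: 0.0
t 34.73 p [470.9 413.5 141. ] z [ 0.001 -0.001 -1.   ] close -35.9 y [ 0.81  -0.586  0.001] w 59.9 gf 0.0 F [ 1.1 -0.2 -0.5] q [-0.39  0.43 -0.53  1.52  0.22  1.26 -1.57]
level by [0.  0.1 0. ]
scene d (array([0.6317, 0.3252]), 184) 0.06186535724459889
(array([0.4478, 0.381 ]), np.float64(54.51084933855838), np.float64(0.05208115397327556), 199)
top d (array([0.63  , 0.3255]), 40) 0.06337910211036117
(array([0.446 , 0.3814]), np.float64(54.14418577868109), np.float64(0.05210108462934154), 111)
```

```bash
python3 -m crank '[[[5.5,0,0,0,-8.09,5.88,0],[5.5,0,0,0,-8.09,5.88,0],[5.5,0,0,0,-8.09,5.88,0],[5.5,0,0,0,-8.09,5.88,0],[5.5,0,0,0,-8.09,5.88,0],[5.5,0,0,-3,0,0,0],[5.5,0,0,-3,0,0,0],[5.5,0,0,-3,0,0,0],[5.5,0,0,0,0,0,0],[5.5,0,0,0,0,0,0]]]' 40; python3 st.py
```

```text
clock: 36.28
position: [0.4669, 0.3956, 0.0293]
ee_rot: [0.844, 0.423, -0.297, 0.141]
ft_force: [0.6, -0.1, 0.0]
grip_width: 0.642
grasp_force: 0.0
t 36.27 p [466.9 395.6  29.3] z [-0.382 -0.489 -0.784] close -37.0 y [ 0.798 -0.602 -0.013] w 54.5 gf 0.0 F [ 0.6 -0.1  0. ] q [-0.83  1.01  0.04  0.93  0.03  1.86 -1.44]
level by [ 28.  -21.9   0. ]
```

```bash
python3 -m crank '[[[5.5,0.1,0.9,1.1,0,0,1],[5.5,0.2,0.8,1.15,-4.5,3.6,0],[5.5,0,0,0,-4.5,3.4,0],[5.5,0,0,0,0,0,0],[5.5,0,0,0,0,0,0]]]' 40; python3 st.py
```

```text
clock: 36.9
position: [0.4697, 0.4144, 0.0584]
ee_rot: [0.826, 0.422, -0.335, 0.166]
ft_force: [0.0, 0.2, 0.1]
grip_width: 0.646
grasp_force: 0.0
t 36.9 p [469.7 414.4  58.4] z [-0.413 -0.556 -0.721] close -36.1 y [ 0.808 -0.589 -0.009] w 54.9 gf 0.0 F [0.  0.2 0.1] q [-0.97  1.14  0.36  0.73 -0.17  2.06 -1.33]
level by [ 31.9 -23.7   0. ]
```

```bash
python3 -m crank '[[[5.5,-1,-1.4,-1.6,0,0,0],[5.5,-1,-1.4,-1.4,0,0,0],[5.5,0,0,0,-2.4,1.8,0],[5.5,0,0,0,-2.4,1.8,0],[5.5,0,0,0,0,0,0]]]' 40; python3 st.py
```

```text
clock: 37.52
position: [0.4485, 0.3846, 0.0257]
ee_rot: [0.808, 0.412, -0.378, 0.186]
ft_force: [0.2, 0.2, -1.0]
grip_width: 0.644
grasp_force: 0.0
t 37.52 p [448.5 384.6  25.7] z [-0.458 -0.612 -0.645] close -36.2 y [ 0.807 -0.591 -0.012] w 54.7 gf 0.0 F [ 0.2  0.2 -1. ] q [-0.96  1.17  0.33  0.8  -0.14  2.06 -1.33]
level by [ 35.1 -26.2   0. ]
```

```bash
python3 -m crank '[[[5.5,-0.6,-0.9,-1,0,0,0],[5.5,-0.6,-0.9,-1,0,0,0],[5.5,-0.7,-1,-1.1,0,0,0],[5.5,0,0,0,0,0,0],[5.5,0,0,0,0,0,0]]]' 40; python3 st.py; python3 -m crank '[[[2,0,0,0,0,0,0],[2,0,0,0,0,0,0],[2,0,0,0,0,0,0],[2,0,0,0,0,0,0],[2,0,0,0,0,0,0]]]' 40; python3 st.py
```

```text
clock: 38.15
position: [0.4303, 0.3572, -0.0032]
ee_rot: [0.808, 0.412, -0.377, 0.186]
ft_force: [0.4, 1.3, 0.1]
grip_width: 0.645
grasp_force: 0.0
t 38.15 p [430.3 357.2  -3.2] z [-0.456 -0.612 -0.646] close -36.2 y [ 0.807 -0.591 -0.01 ] w 54.8 gf 0.0 F [0.4 1.3 0.1] q [-0.98  1.12  0.33  0.96 -0.13  1.94 -1.32]
level by [ 35.1 -26.1   0. ]
clock: 38.78
position: [0.4306, 0.3571, -0.0036]
ee_rot: [0.808, 0.412, -0.377, 0.187]
ft_force: [1.5, 2.2, 5.5]
grip_width: 0.419
grasp_force: 40.3
t 38.77 p [430.6 357.1  -3.6] z [-0.455 -0.612 -0.646] close -36.2 y [ 0.807 -0.591 -0.009] w 35.6 gf 40.3 F [1.5 2.2 5.5] q [-0.98  1.12  0.33  0.96 -0.13  1.94 -1.32]
level by [ 35.1 -26.1   0. ]
```

```bash
python3 -m crank '[[[2,0,0,3,0,0,0],[2,0,0,4,0,0,0],[2,0,0,3,0,0,0],[2,0.7,-0.25,0,6.07,-4.41,0],[2,0.7,-0.25,0,6.07,-4.41,0],[2,0.7,-0.25,0,6.07,-4.41,0],[2,0.7,-0.25,0,6.07,-4.41,0],[2,0.7,-0.25,0,6.07,-4.41,0],[2,0.7,-0.25,0,6.07,-4.41,0],[2,0.7,-0.25,0,6.07,-4.41,0],[2,0.7,-0.25,0,6.07,-4.41,0],[2,0.7,-0.25,0,6.07,-4.41,0],[2,0.7,-0.25,0,6.07,-4.41,0],[2,0.6,-0.2,0,6.07,-4.41,0],[2,0.6,-0.2,0,6.07,-4.41,0],[2,0,0,0,0,0,0],[2,0,0,0,0,0,0]]]' 40; python3 rot.py 54 50; python3 st.py
```

```text
clock: 40.9
position: [0.5063, 0.3315, 0.0954]
ee_rot: [0.841, 0.436, 0.281, -0.154]
ft_force: [-0.4, 0.6, -0.0]
grip_width: 0.415
grasp_force: 40.1
axis [0.038 0.03  0.999] turn deg [ 1.7 -2.2  0. ]
t 40.9 p [506.3 331.5  95.4] z [ 0.339  0.503 -0.795] close -35.0 y [ 0.819 -0.573 -0.014] w 35.3 gf 40.1 F [-0.4  0.6 -0. ] q [-0.8   0.06  0.33  2.22 -0.88  0.42 -0.35]
level by [-28.8  19.4   0. ]
```

```bash
python3 -m crank '[[[2,0.3,0.2,-2.5,1.7,-2.2,0],[2,0.3,0.2,-2.5,0,0,0],[2,0,0,-2,0,0,0],[2,0,0,-1,0,0,0],[2,0,0,-0.5,0,0,0],[2,0,0,0,0,0,0]]]' 40; python3 rot.py 54 50; python3 st.py; python3 hold.py .495 .315 .019 .02 .03
```

```text
clock: 41.65
position: [0.5109, 0.3349, 0.0292]
ee_rot: [0.834, 0.437, 0.298, -0.156]
ft_force: [0.4, 0.1, -0.7]
grip_width: 0.418
grasp_force: 40.1
axis [0.007 0.01  1.   ] turn deg [ 0.6 -0.4  0. ]
t 41.65 p [510.9 334.9  29.2] z [ 0.36   0.521 -0.774] close -34.7 y [ 0.822 -0.569 -0.   ] w 35.5 gf 40.1 F [ 0.4  0.1 -0.7] q [-0.1   0.24 -0.39  2.23 -1.25  0.24  0.11]
level by [-29.9  20.6   0. ]
scene (array([0.5026, 0.3165]), 2)
top (array([0.495, 0.315]), 0)
[0.5104 0.3347 0.0291]
```

```bash
python3 -m crank '[[[2,0.3,0.2,-0.8,-1,1.2,0],[2,0.3,0.2,-0.8,-1,1.2,0],[2,0,0,-0.6,-1,1.2,0],[2,0,0,-0.4,0,0,0],[2,0,0,0,0,0,0]]]' 25; python3 rot.py 54 50; python3 st.py
```

```text
clock: 42.68
position: [0.516, 0.3383, 0.0025]
ee_rot: [0.847, 0.44, 0.26, -0.148]
ft_force: [0.2, 0.1, -0.6]
grip_width: 0.418
grasp_force: 40.1
axis [0.07  0.063 0.996] turn deg [ 3.6 -4.   0. ]
t 42.67 p [516.  338.3   2.5] z [ 0.31   0.479 -0.821] close -34.7 y [ 0.822 -0.569 -0.022] w 35.5 gf 40.1 F [ 0.2  0.1 -0.6] q [-0.26  0.29 -0.24  2.17 -1.    0.26 -0.17]
level by [-27.4  17.8   0. ]
```

```bash
python3 -m crank '[[[2,0,0,-0.3,0.8,-0.9,0],[2,0,0,-0.3,0,0,0],[2,0,0,0,0,0,0],[2,0,0,0,0,0,0]]]' 25; python3 rot.py 54 50; python3 st.py
```

```text
clock: 43.18
position: [0.5185, 0.3396, -0.0001]
ee_rot: [0.843, 0.439, 0.272, -0.15]
ft_force: [-4.2, -0.6, 17.2]
grip_width: 0.415
grasp_force: 42.0
axis [0.049 0.046 0.998] turn deg [ 2.6 -2.8  0. ]
t 43.17 p [ 5.185e+02  3.396e+02 -1.000e-01] z [ 0.327  0.492 -0.807] close -34.7 y [ 0.822 -0.569 -0.014] w 35.3 gf 42.0 F [-4.2 -0.6 17.2] q [-0.18  0.31 -0.33  2.18 -1.11  0.22 -0.04]
level by [-28.2  18.7   0. ]
```

```bash
python3 -m crank '[[[4.5,0,0,0,0,0,0],[5.5,0,0,0,0,0,0],[6,0,0,0,0,0,0],[6,-0.6,-1,1.6,0,0,0],[6,-1.2,-2,3,0,0,0],[6,-1.2,-2,3,0,0,0],[6,0,0,4,0,0,0],[6,0,0,0,-7.55,5,0],[6,0,0,0,-7.55,5,0],[6,0,0,0,-7.55,5,0],[6,0,0,0,-7.55,5,0],[6,0.4,0.5,0,0,0,9.8],[6,0.4,0.5,0,0,0,9.8],[6,0.4,0.5,0,0,0,9.8],[6,0.3,0.5,0,0,0,9.8],[6,0.3,0.5,0,0,0,9.8],[6,0,0.5,0,0,0,9.8],[6,0,0.3,0,0,0,9.8],[6,0,0,0,0,0,0]]]' 40; python3 st.py; python3 - <<'E'
from look import *
for n in('scene','top'):
    a,d=avg(n,3); C=cloud(n,d)
    q,_=near(C,[.506,.321],.04,.008,.075); print(n,len(q),np.percentile(q,[2,98],axis=0) if len(q) else '',upright(C,[.506,.321],.019,.008,.062) if len(q) else '')
E
```

```text
clock: 45.55
position: [0.5017, 0.3245, 0.1119]
ee_rot: [0.472, 0.882, 0.004, -0.022]
ft_force: [0.6, 0.5, 0.1]
grip_width: 0.701
grasp_force: 0.0
t 45.55 p [501.7 324.5 111.9] z [-0.035  0.027 -0.999] close 33.7 y [ 0.832  0.555 -0.014] w 59.5 gf 0.0 F [0.6 0.5 0.1] q [-0.31  0.38 -0.39  1.62  0.11  1.18 -0.13]
level by [-1.6 -2.  -0. ]
scene 183 [[0.4886 0.3058 0.0094]
 [0.5232 0.342  0.0557]] (array([0.5072, 0.3233]), 183)
top 42 [[0.4888 0.3064 0.0116]
 [0.5198 0.3411 0.0587]] (array([0.5081, 0.3225]), 42)
```

```bash
python3 -m crank '[[[5.5,0.55,-0.15,0,-1.6,-2,0],[5.5,0,0,-3,0,0,0],[5.5,0,0,-3,0,0,0],[5.5,0,0,-3,0,0,0],[5.5,0,0,-2.7,0,0,0],[5.5,0,0,0,0,0,0],[5.5,0,0,0,0,0,0]]]' 40; python3 st.py;  python3 -m crank '[[[2,0,0,0,0,0,0],[2,0,0,0,0,0,0],[2,0,0,0,0,0,0],[2,0,0,0,0,0,0],[2,0,0,0,0,0,0]]]' 40; python3 st.py
```

```text
clock: 46.72
position: [0.5081, 0.3233, -0.0035]
ee_rot: [0.472, 0.882, 0.0, 0.001]
ft_force: [0.2, -0.3, 0.2]
grip_width: 0.636
grasp_force: 0.0
t 46.73 p [508.1 323.3  -3.5] z [ 0.002 -0.    -1.   ] close 33.7 y [0.832 0.555 0.001] w 54.1 gf 0.0 F [ 0.2 -0.3  0.2] q [-0.36  0.51 -0.36  1.71  0.21  0.96 -0.21]
level by [0.  0.1 0. ]
clock: 47.35
position: [0.5084, 0.3235, -0.0029]
ee_rot: [0.472, 0.882, 0.001, 0.001]
ft_force: [-1.7, -1.2, 4.9]
grip_width: 0.443
grasp_force: 39.8
t 47.35 p [508.4 323.5  -2.9] z [ 0.002  0.    -1.   ] close 33.7 y [0.832 0.555 0.002] w 37.7 gf 39.8 F [-1.7 -1.2  4.9] q [-0.36  0.5  -0.36  1.71  0.21  0.96 -0.21]
level by [-0.   0.1  0. ]
```

```bash
python3 -m crank '[[[2,0,0,3,0,0,0],[2,0,0,4.2,0,0,0],[2,1.9,3.3,0,0,0,0],[2,1.9,3.4,0,0,0,0],[2,1.85,3.35,0,0,0,0],[2,0,0,0,0,0,0],[2,0,0,0,0,0,0]]]' 40; python3 st.py; python3 hold.py .5645 .4237 .019 .07 .092
```

```text
clock: 48.22
position: [0.5641, 0.4229, 0.0677]
ee_rot: [0.472, 0.882, -0.0, 0.001]
ft_force: [0.4, 0.1, -0.3]
grip_width: 0.442
grasp_force: 40.4
t 48.23 p [564.1 422.9  67.7] z [ 0.001 -0.001 -1.   ] close 33.7 y [ 0.832  0.555 -0.   ] w 37.6 gf 40.4 F [ 0.4  0.1 -0.3] q [-0.47  0.63 -0.36  1.36  0.23  1.2  -0.26]
level by [0.1 0.  0. ]
scene (array([0.5659, 0.4228]), 56)
top (array([0.5664, 0.425 ]), 2)
[0.5641 0.423  0.0676]
```

```bash
python3 -m crank '[[[2,0,0.05,-2,0,0,0],[2,0,0,-2,0,0,0],[2,0,0,-0.8,0,0,0],[2,0,0,-0.3,0,0,0],[2,0,0,-0.3,0,0,0],[2,0,0,0,0,0,0]]]' 40;  python3 -m crank '[[[2,0,0,-0.6,0,0,0],[2,0,0,-0.5,0,0,0],[2,0,0,0,0,0,0],[2,0,0,0,0,0,0]]]' 40; python3 st.py
```

```text
clock: 49.38
position: [0.5639, 0.4237, 0.0133]
ee_rot: [0.471, 0.882, -0.001, 0.0]
ft_force: [-0.7, -1.3, -0.6]
grip_width: 0.439
grasp_force: 40.4
clock: 49.88
position: [0.5639, 0.4237, 0.0032]
ee_rot: [0.471, 0.882, -0.001, 0.0]
ft_force: [-5.9, -5.2, 7.5]
grip_width: 0.444
grasp_force: 41.2
t 49.88 p [563.9 423.7   3.2] z [ 0.    -0.001 -1.   ] close 33.7 y [ 0.832  0.555 -0.   ] w 37.7 gf 41.2 F [-5.9 -5.2  7.5] q [-0.47  0.69 -0.35  1.4   0.25  1.09 -0.27]
level by [0.1 0.  0. ]
```

```bash
python3 -m crank '[[[6,0,0,0,0,0,0],[6,0,0,0,0,0,0],[6,0,0,0,0,0,0],[6,0,0,4,0,0,0],[6,0,0,6,0,0,0],[5,-1.7,-4.8,0,0,0,0],[5,-1.7,-4.8,0,0,0,0],[5,-1.7,-4.8,0,0,0,0],[5,-1.7,-4.8,0,0,0,0],[5,-1.7,-4.8,0,0,0,0],[5,-1.7,-4.8,0,0,0,0],[5,-1.7,-4.8,0,0,0,0],[5,-1.5,-4.6,0,0,0,0],[5,0,0,0,0,0,0],[5,0,0,0,0,0,0]]]' 40; python3 st.py;  python3 - <<'E'
from look import *
for n in('scene','top'):
    a,d=avg(n,3); C=cloud(n,d)
    for k,xy,r,z0,z1 in(('a',[.4295,.042],.015,.008,.06),('b',[.564,.4237],.019,.03,.066),('c',[.5953,.377],.023,.03,.066),('d',[.631,.3245],.027,.03,.066)):
        q,_=near(C,xy,r+.01,z0,.09); print(n,k,len(q),np.percentile(q[:,2],97).round(4) if len(q) else '',upright(C,xy,r,z0,z1)[0] if len(q)>9 else '')
E
```

```text
clock: 51.75
position: [0.4305, 0.0423, 0.1027]
ee_rot: [0.471, 0.882, 0.0, 0.001]
ft_force: [-0.4, -0.2, 0.6]
grip_width: 0.589
grasp_force: 0.0
t 51.75 p [430.5  42.3 102.7] z [ 0.002 -0.001 -1.   ] close 33.8 y [0.831 0.556 0.001] w 50.1 gf 0.0 F [-0.4 -0.2  0.6] q [ 0.06  0.01 -0.26  2.06  0.    1.07  0.38]
level by [0.  0.1 0. ]
scene a 111 0.0542 [0.43   0.0411]
scene b 161 0.0619 [0.565  0.4254]
scene c 167 0.0617 [0.5966 0.3755]
scene d 187 0.0618 [0.6319 0.3251]
top a 43 0.0554 [0.4288 0.0414]
top b 53 0.064 [0.5646 0.4257]
top c 66 0.062 [0.5967 0.3757]
top d 77 0.0646 [0.6319 0.3245]
```

```bash
python3 -m crank '[[[5,-0.15,-0.15,-3,0,0,0],[5,0,0,-3,0,0,0],[5,0,0,-3,0,0,0],[5,0,0,-1.6,0,0,0],[5,0,0,0,0,0,0],[5,0,0,0,0,0,0],[1.5,0,0,0,0,0,0],[1.5,0,0,0,0,0,0],[1.5,0,0,0,0,0,0],[1.5,0,0,0,0,0,0],[1.5,0,0,0,0,0,0],[1.5,0,0,0,0,0,0]]]' 40; python3 st.py
```

```text
clock: 53.55
position: [0.4293, 0.0405, -0.0028]
ee_rot: [0.471, 0.882, 0.0, 0.001]
ft_force: [-2.1, -1.0, 7.4]
grip_width: 0.336
grasp_force: 39.3
t 53.55 p [429.3  40.5  -2.8] z [ 0.002 -0.001 -1.   ] close 33.7 y [0.832 0.555 0.001] w 28.6 gf 39.3 F [-2.1 -1.   7.4] q [ 0.05  0.17 -0.26  2.15  0.06  0.82  0.34]
level by [0.  0.1 0. ]
```

```bash
python3 -m crank '[[[1.5,0,0,3,0,0,0],[1.5,0,0,4.2,0,0,0],[1.5,1.2,4.7,0.3,0,0,0],[1.5,1.2,4.7,0,0,0,0],[1.5,1.2,4.7,0,0,0,0],[1.5,1.2,4.7,0,0,0,0],[1.5,1.2,4.7,0,0,0,0],[1.5,1.2,4.7,0,0,0,0],[1.5,1.2,4.7,0,0,0,0],[1.5,1.2,4.7,0,0,0,0],[1.5,1.2,4.7,0,0,0,0],[1.5,0,0,0,0,0,0],[1.5,0,0,0,0,0,0]]]' 40; python3 st.py; python3 hold.py .5385 .465 .015 .07 .095
```

```text
clock: 55.18
position: [0.5366, 0.4628, 0.071]
ee_rot: [0.471, 0.882, -0.001, 0.001]
ft_force: [1.0, -0.1, 0.4]
grip_width: 0.338
grasp_force: 39.8
t 55.17 p [536.6 462.8  71. ] z [ 0.    -0.002 -1.   ] close 33.7 y [ 0.832  0.555 -0.001] w 28.7 gf 39.8 F [ 1.  -0.1  0.4] q [-0.51  0.64 -0.4   1.34  0.25  1.21 -0.34]
level by [0.1 0.  0. ]
scene (array([0.5386, 0.463 ]), 41)
top (array([0.5383, 0.4651]), 1)
[0.5368 0.4629 0.0716]
```

```bash
python3 -m crank '[[[1.5,0.03,0.08,-2,0,0,0],[1.5,0,0,-2,0,0,0],[1.5,0,0,-1,0,0,0],[1.5,0,0,-0.3,0,0,0],[1.5,0,0,-0.3,0,0,0],[1.5,0,0,0,0,0,0]]]' 40;  python3 -m crank '[[[1.5,0,0,-0.7,0,0,0],[1.5,0,0,-0.5,0,0,0],[1.5,0,0,0,0,0,0],[1.5,0,0,0,0,0,0]]]' 40; python3 st.py
```

```text
clock: 56.32
position: [0.5371, 0.4641, 0.0165]
ee_rot: [0.471, 0.882, -0.0, 0.001]
ft_force: [-2.7, -3.8, 5.0]
grip_width: 0.339
grasp_force: 40.1
clock: 56.82
position: [0.5377, 0.4634, 0.0035]
ee_rot: [0.472, 0.882, -0.0, 0.001]
ft_force: [2.4, -4.8, 1.0]
grip_width: 0.339
grasp_force: 40.7
t 56.83 p [537.7 463.4   3.5] z [ 0.001 -0.002 -1.   ] close 33.7 y [0.832 0.555 0.   ] w 28.8 gf 40.7 F [ 2.4 -4.8  1. ] q [-0.52  0.71 -0.39  1.38  0.28  1.11 -0.36]
level by [0.1 0.1 0. ]
```

```bash
python3 -m crank '[[[1.5,0,-0.05,-0.2,0,0,0],[1.5,0,0,-0.2,0,0,0],[1.5,0,0,0,0,0,0]]]' 40; python3 -m crank '[[[5,0,0,0,0,0,0],[5,0,0,0,0,0,0],[5,0,0,0,0,0,0],[5,0,0,4,0,0,0],[5,0,0,6,0,0,0],[5,-1.2,-4.7,0,0,0,0],[5,-1.2,-4.7,0,0,0,0],[5,-0.6,-4.7,0,0,0,0],[5,0.4,-4.7,0,0,0,0],[5,0.5,-4,0,0,0,0],[5,0,0,0,0,0,0],[5,0,0,0,0,0,0]]]' 40; python3 st.py; cat > lids.py <<'E'
from look import *
L={'a':[.527,.232],'b':[.4325,.1125],'c':[.4216,-.023],'d':[.4273,.1875]}
S={'a':.015,'b':.019,'c':.023,'d':.027}
ks=sys.argv[1] if len(sys.argv)>1 else 'abcd'
for n in('top','scene'):
    a,d=avg(n,2); C=cloud(n,d); g=a.max(2)
    for k in ks:
        r=lid(n,a,L[k],S[k]); u=proj(n,[[*r[0],.024]])[0].round().astype(int)
        w=10; sub=g[u[1]-w:u[1]+w+1,u[0]-w:u[0]+w+1]; v,h=np.nonzero(sub<60); 
        kn=ray(n,np.c_[h+u[0]-w,v+u[1]-w],.018)[:,:2].mean(0) if len(h) else None
        print(n,k,r[0],'r',round(r[1],1),'knob',kn,len(h))
    for k,xy,r in(('a',[.538,.4645],.015),('b',[.5648,.4255],.019),('c',[.5966,.3756],.023),('d',[.6319,.3248],.027)):
        q,_=near(C,xy,r+.005,.03,.1); print(n,'pot',k,np.percentile(q[:,2],[90,97]).round(4),upright(C,xy,r,.03,.066)[0])
E
python3 lids.py
```

```text
clock: 57.2
position: [0.538, 0.4634, 0.0033]
ee_rot: [0.472, 0.882, 0.0, 0.001]
ft_force: [-6.5, -13.9, 28.1]
grip_width: 0.342
grasp_force: 43.3
clock: 58.7
position: [0.5157, 0.2365, 0.0994]
ee_rot: [0.471, 0.882, 0.0, 0.0]
ft_force: [-0.8, 1.2, -0.3]
grip_width: 0.582
grasp_force: 0.0
t 58.7 p [515.7 236.5  99.4] z [ 0.001 -0.    -1.   ] close 33.8 y [0.831 0.556 0.   ] w 49.5 gf 0.0 F [-0.8  1.2 -0.3] q [-0.17  0.32 -0.4   1.73  0.14  1.12 -0.02]
level by [0. 0. 0.]
top a [0.5223 0.2378] r 15.0 knob [0.5471 0.2324] 59
top b [0.4258 0.1195] r 16.2 knob [0.4051 0.0812] 11
top c [0.4258 0.1195] r 16.2 knob [0.4051 0.0812] 11
top d [0.4277 0.1859] r 27.4 knob [0.4246 0.1869] 3
top pot a [0.0592 0.0616] [0.5387 0.4651]
top pot b [0.0632 0.065 ] [0.5646 0.4267]
top pot c [0.061  0.0629] [0.5968 0.3758]
top pot d [0.0628 0.064 ] [0.6328 0.3228]
scene a [0.5255 0.2318] r 15.7 knob [0.5311 0.2267] 15
scene b [0.4306 0.1108] r 20.6 knob [0.4431 0.1   ] 13
scene c [ 0.4208 -0.0251] r 22.7 knob [ 0.4188 -0.0229] 10
scene d [0.4263 0.1844] r 27.5 knob [0.4253 0.1705] 14
scene pot a [0.0603 0.0623] [0.5387 0.4639]
scene pot b [0.0608 0.0622] [0.5645 0.426 ]
scene pot c [0.0605 0.0617] [0.5966 0.3761]
scene pot d [0.06   0.0615] [0.6318 0.3247]look.py:7: RuntimeWarning: Mean of empty slice
  return a,np.nan_to_num(np.nanmean(D,0))
```

```bash
python3 -m crank '[[[3.5,0.95,-0.57,0,0,0,0],[3.5,0,0,-3,0,0,0],[3.5,0,0,-3,0,0,0],[3.5,0,0,-3,0,0,0],[3.5,0,0,-1.5,0,0,0],[3.5,0,0,-0.9,0,0,0],[3.5,0,0,0,0,0,0],[0,0,0,0,0,0,0],[0,0,0,0,0,0,0],[0,0,0,0,0,0,0],[0,0,0,0,0,0,0],[0,0,0,0,0,0,0]]]' 30; python3 st.py
```

```text
clock: 60.4
position: [0.5261, 0.2303, -0.0138]
ee_rot: [0.471, 0.882, 0.0, 0.001]
ft_force: [0.6, -1.1, 6.4]
grip_width: 0.144
grasp_force: 29.6
t 60.4 p [526.1 230.3 -13.8] z [ 0.002 -0.    -1.   ] close 33.7 y [0.831 0.556 0.001] w 12.2 gf 29.6 F [ 0.6 -1.1  6.4] q [-0.19  0.47 -0.37  1.79  0.21  0.91 -0.06]
level by [0.  0.1 0. ]
```

```bash
python3 -m crank '[[[0,0,0,4,0,0,0],[0,0,0,5,0,0,0],[0,0.24,4.66,0,0,0,0],[0,0.24,4.66,0,0,0,0],[0,0.24,4.66,0,0,0,0],[0,0.24,4.66,0,0,0,0],[0,0.24,4.66,0,0,0,0],[0,0,0,0,0,0,0],[0,0,0,0,0,0,0]]]' 30; python3 st.py; cat > hl.py <<'E'
# held lid: disc edge centroid at reported TCP z, args R ; disc top = TCP z+.0238
from look import *
p=manip.get_obs()['position']; Rr=float(sys.argv[1])
for n in('scene','top'):
    a,d=avg(n,3); C=cloud(n,d); q,_=near(C,p[:2]+.001,Rr+.008,p[2]+.014,p[2]+.027); s=a
    print(n,len(q),(q[:,:2].min(0)+q[:,:2].max(0))/2 if len(q) else '',np.ptp(q[:,:2],axis=0) if len(q) else '',np.median(q[:,2])-p[2] if len(q) else '')
print(p)
E
python3 hl.py .015
```

```text
clock: 61.52
position: [0.5374, 0.4623, 0.0749]
ee_rot: [0.471, 0.882, -0.001, 0.001]
ft_force: [0.4, 0.1, -0.6]
grip_width: 0.145
grasp_force: 29.5
t 61.52 p [537.4 462.3  74.9] z [ 0.    -0.002 -1.   ] close 33.7 y [ 0.832  0.555 -0.001] w 12.3 gf 29.5 F [ 0.4  0.1 -0.6] q [-0.5   0.64 -0.41  1.34  0.26  1.22 -0.34]
level by [0.1 0.  0. ]
scene 26 [0.5375 0.466 ] [0.0277 0.0234] 0.024433706059360738
top 3 [0.5384 0.4667] [0.015  0.0252] 0.023597052455405054
[0.5374 0.4623 0.0749]
```

Lower: 35 mm to seat; last part slowly.

```bash
python3 -m crank '[[[0,0.05,0.08,-1.5,0,0,0],[0,0,0,-0.7,0,0,0],[0,0,0,-0.4,0,0,0],[0,0,0,-0.3,0,0,0],[0,0,0,0,0,0,0]]]' 30; python3 -m crank '[[[0,0,0,-0.3,0,0,0],[0,0,0,-0.3,0,0,0],[0,0,0,-0.2,0,0,0],[0,0,0,0,0,0,0]]]'; python3 st.py
```

```text
clock: 62.45
position: [0.5378, 0.4638, 0.0462]
ee_rot: [0.471, 0.882, -0.0, 0.0]
ft_force: [0.1, 0.2, -1.3]
grip_width: 0.142
grasp_force: 29.5
clock: 62.95
position: [0.5388, 0.4646, 0.0404]
ee_rot: [0.472, 0.882, 0.001, 0.001]
ft_force: [-0.5, -1.8, 10.5]
grip_width: 0.141
grasp_force: 30.6
t 62.95 p [538.8 464.6  40.4] z [ 0.003  0.001 -1.   ] close 33.7 y [0.832 0.555 0.003] w 12.0 gf 30.6 F [-0.5 -1.8 10.5] q [-0.51  0.67 -0.4   1.36  0.27  1.16 -0.35]
level by [-0.1  0.2  0. ]
```

```bash
python3 -m crank '[[[3,0,0,0,0,0,0],[3,0,0,0,0,0,0],[3,0,0,0,0,0,0],[3,0,0,4,0,0,0],[3,0,0,4,0,0,0],[3,-1.35,-4.41,0,0,0,0],[3,-1.35,-4.41,0,0,0,0],[3,-1.35,-4.41,0,0,0,0],[3,-1.35,-4.41,0,0,0,0],[3,-1.35,-4.41,0,0,0,0],[3,-1.35,-4.41,0,0,0,0],[3,-1.35,-4.41,0,0,0,0],[3,-1.35,-4.41,0,0,0,0],[3,0,0,0,0,0,0],[3,0,0,0,0,0,0]]]' 30; python3 st.py; python3 lids.py bcd; python3 - <<'E'
from look import *
a,d=avg('scene',2); C=cloud('scene',d); q,_=near(C,[.5387,.4645],.02,.05,.12)
print('lid a: z hist',np.histogram(q[:,2],np.arange(.05,.1,.004)))
s=q[(q[:,2]>.058)&(q[:,2]<.07)]; print((s[:,:2].min(0)+s[:,:2].max(0))/2)
E
```

```text
clock: 64.82
position: [0.43, 0.1114, 0.1186]
ee_rot: [0.471, 0.882, 0.0, 0.001]
ft_force: [0.7, 0.3, -0.2]
grip_width: 0.348
grasp_force: 0.0
t 64.83 p [430.  111.4 118.6] z [ 0.001 -0.001 -1.   ] close 33.8 y [0.831 0.556 0.001] w 29.6 gf 0.0 F [ 0.7  0.3 -0.2] q [-0.01  0.02 -0.35  2.01  0.01  1.11  0.23]
level by [0.  0.1 0. ]
top b [0.4325 0.1125] r 20.0 knob [0.4593 0.1104] 10
top c [ 0.3538 -0.1287] r 15.8 knob [ 0.3404 -0.1655] 14
top d [0.4277 0.1881] r 27.4 knob [0.4246 0.1869] 3
top pot a [0.0781 0.0809] [0.5408 0.4665]
top pot b [0.0617 0.0647] [0.5643 0.4259]
top pot c [0.0623 0.0638] [0.5966 0.3757]
top pot d [0.0624 0.0634] [0.6319 0.3245]
scene b [0.4308 0.1105] r 20.6 knob [0.4458 0.098 ] 14
scene c [ 0.4208 -0.0251] r 22.7 knob [ 0.4354 -0.0375] 14
scene d [0.4259 0.1865] r 27.8 knob [0.4253 0.1705] 14
scene pot a [0.0754 0.0786] [0.5398 0.4631]
scene pot b [0.0606 0.0619] [0.5646 0.4263]
scene pot c [0.06   0.0618] [0.5968 0.3756]
scene pot d [0.0601 0.0619] [0.6315 0.3248]
lid a: z hist (array([ 9,  8, 10, 30, 12,  4,  6,  8,  0,  0,  0,  0]), array([0.05 , 0.054, 0.058, 0.062, 0.066, 0.07 , 0.074, 0.078, 0.082,
       0.086, 0.09 , 0.094, 0.098]))
[0.5379 0.4649]look.py:7: RuntimeWarning: Mean of empty slice
  return a,np.nan_to_num(np.nanmean(D,0))
look.py:7: RuntimeWarning: Mean of empty slice
  return a,np.nan_to_num(np.nanmean(D,0))
```

```bash
python3 -m crank '[[[3.5,0.07,-0.1,-4,0,0,0],[3.5,0,0,-4,0,0,0],[3.5,0,0,-3,0,0,0],[3.5,0,0,-1.5,0,0,0],[3.5,0,0,-0.8,0,0,0],[3.5,0,0,0,0,0,0],[0,0,0,0,0,0,0],[0,0,0,0,0,0,0],[0,0,0,0,0,0,0],[0,0,0,0,0,0,0],[0,0,0,0,0,0,0]]]' 30; python3 st.py
```

```text
clock: 66.5
position: [0.4313, 0.1102, -0.0137]
ee_rot: [0.471, 0.882, 0.0, 0.001]
ft_force: [-1.8, -0.4, 7.4]
grip_width: 0.14
grasp_force: 29.4
t 66.5 p [431.3 110.2 -13.7] z [ 0.002 -0.001 -1.   ] close 33.7 y [0.831 0.556 0.001] w 11.9 gf 29.4 F [-1.8 -0.4  7.4] q [-0.03  0.23 -0.35  2.12  0.11  0.81  0.15]
level by [0.  0.1 0. ]
```

```bash
python3 -m crank '[[[0,0,0,4,0,0,0],[0,0,0,5,0,0,0],[0,1.89,4.49,0,0,0,0],[0,1.89,4.49,0,0,0,0],[0,1.89,4.49,0,0,0,0],[0,1.89,4.49,0,0,0,0],[0,1.89,4.49,0,0,0,0],[0,1.89,4.49,0,0,0,0],[0,1.9,4.49,0,0,0,0],[0,0,0,0,0,0,0],[0,0,0,0,0,0,0]]]' 30; python3 st.py; python3 hl.py .019
```

```text
clock: 67.88
position: [0.5629, 0.4236, 0.075]
ee_rot: [0.471, 0.882, -0.001, 0.0]
ft_force: [0.9, -0.5, -0.7]
grip_width: 0.143
grasp_force: 29.6
t 67.88 p [562.9 423.6  75. ] z [ 0.    -0.002 -1.   ] close 33.7 y [ 0.832  0.555 -0.001] w 12.2 gf 29.6 F [ 0.9 -0.5 -0.7] q [-0.43  0.63 -0.42  1.35  0.26  1.22 -0.28]
level by [0.1 0.  0. ]
scene 45 [0.5628 0.4291] [0.0338 0.0299] 0.023631633901946905
top 11 [0.5618 0.4284] [0.0302 0.0296] 0.02353358172290411
[0.5629 0.4236 0.075 ]
```

```bash
python3 -m crank '[[[0,0.1,0.03,-1.5,0,0,0],[0,0,0,-0.7,0,0,0],[0,0,0,-0.4,0,0,0],[0,0,0,-0.3,0,0,0],[0,0,0,0,0,0,0]]]' 30; python3 -m crank '[[[0,0,0,-0.3,0,0,0],[0,0,0,-0.3,0,0,0],[0,0,0,-0.2,0,0,0],[0,0,0,0,0,0,0]]]'; python3 st.py
```

```text
clock: 68.8
position: [0.5639, 0.4246, 0.0462]
ee_rot: [0.471, 0.882, -0.0, 0.0]
ft_force: [-0.8, -0.5, 0.1]
grip_width: 0.145
grasp_force: 29.6
clock: 69.3
position: [0.5649, 0.4248, 0.0406]
ee_rot: [0.472, 0.882, 0.001, 0.001]
ft_force: [-3.4, -4.2, 14.0]
grip_width: 0.141
grasp_force: 31.0
t 69.3 p [564.9 424.8  40.6] z [ 0.003 -0.    -1.   ] close 33.7 y [0.832 0.555 0.002] w 12.0 gf 31.0 F [-3.4 -4.2 14. ] q [-0.44  0.66 -0.41  1.37  0.27  1.16 -0.29]
level by [0.  0.1 0. ]
```

```bash
python3 -m crank '[[[3,0,0,0,0,0,0],[3,0,0,0,0,0,0],[3,0,0,0,0,0,0],[3,0,0,4,0,0,0],[3,0,0,4,0,0,0],[3,-2.32,-3.98,0,0,0,0],[3,-2.32,-3.98,0,0,0,0],[3,-2.32,-3.98,0,0,0,0],[3,-2.32,-3.98,0,0,0,0],[3,-2.32,-3.98,0,0,0,0],[3,-2.32,-3.98,0,0,0,0],[3,0,0,0,0,0,0],[3,0,0,0,0,0,0]]]' 30; python3 st.py; python3 lids.py cd 2>/dev/null
```

```text
clock: 70.92
position: [0.4251, 0.1863, 0.1187]
ee_rot: [0.471, 0.882, 0.0, 0.001]
ft_force: [0.4, 0.8, -0.8]
grip_width: 0.351
grasp_force: 0.0
t 70.92 p [425.1 186.3 118.7] z [ 0.001 -0.    -1.   ] close 33.8 y [0.831 0.556 0.001] w 29.8 gf 0.0 F [ 0.4  0.8 -0.8] q [-0.09  0.08 -0.44  1.96  0.04  1.11  0.05]
level by [0.  0.1 0. ]
top c [ 0.4272 -0.0314] r 22.2 knob [ 0.4219 -0.0263] 1
top d [0.4238 0.1893] r 26.7 knob [0.4523 0.1875] 26
top pot a [0.0774 0.0839] [0.5404 0.4671]
top pot b [0.0719 0.0803] [0.5667 0.4271]
top pot c [0.0615 0.0642] [0.5966 0.3756]
top pot d [0.0617 0.0636] [0.632  0.3247]
scene c [ 0.4208 -0.0251] r 22.7 knob [ 0.4529 -0.054 ] 28
scene d [0.4269 0.185 ] r 28.2 knob [0.4248 0.1855] 11
scene pot a [0.0764 0.0791] [0.5401 0.4628]
scene pot b [0.0729 0.078 ] [0.5665 0.4226]
scene pot c [0.0599 0.0624] [0.5966 0.3756]
scene pot d [0.0603 0.0616] [0.6315 0.3247]
```

```bash
python3 -m crank '[[[3.5,0.07,-0.05,-4,0,0,0],[3.5,0,0,-4,0,0,0],[3.5,0,0,-3,0,0,0],[3.5,0,0,-1.5,0,0,0],[3.5,0,0,-0.8,0,0,0],[3.5,0,0,0,0,0,0],[0,0,0,0,0,0,0],[0,0,0,0,0,0,0],[0,0,0,0,0,0,0],[0,0,0,0,0,0,0],[0,0,0,0,0,0,0]]]' 30; python3 st.py
```

```text
clock: 72.5
position: [0.4262, 0.1856, -0.0137]
ee_rot: [0.471, 0.882, 0.0, 0.001]
ft_force: [-1.7, -0.6, 7.0]
grip_width: 0.141
grasp_force: 29.5
t 72.5 p [426.2 185.6 -13.7] z [ 0.002 -0.    -1.   ] close 33.7 y [0.832 0.555 0.002] w 12.0 gf 29.5 F [-1.7 -0.6  7. ] q [-0.12  0.27 -0.42  2.07  0.15  0.83 -0.04]
level by [0.  0.1 0. ]
```

```bash
python3 -m crank '[[[0,0,0,4,0,0,0],[0,0,0,5,0,0,0],[0,4.1,2.76,0,0,0,0],[0,4.1,2.76,0,0,0,0],[0,4.1,2.76,0,0,0,0],[0,4.1,2.76,0,0,0,0],[0,4.1,2.76,0,0,0,0],[0,0,0,0,0,0,0],[0,0,0,0,0,0,0]]]' 30; python3 st.py; python3 hl.py .027
```

```text
clock: 73.62
position: [0.6299, 0.323, 0.075]
ee_rot: [0.471, 0.882, -0.001, 0.0]
ft_force: [0.8, -1.1, -0.6]
grip_width: 0.144
grasp_force: 29.6
t 73.62 p [629.9 323.   75. ] z [-0.    -0.001 -1.   ] close 33.8 y [ 0.831  0.556 -0.001] w 12.3 gf 29.6 F [ 0.8 -1.1 -0.6] q [-0.28  0.63 -0.4   1.34  0.25  1.22 -0.1 ]
level by [ 0.1 -0.   0. ]
scene 87 [0.6307 0.3275] [0.0534 0.0481] 0.023710193625703035
top 33 [0.6275 0.3278] [0.0441 0.0441] 0.024896223130508432
[0.6299 0.323  0.075 ]
```

```bash
python3 -m crank '[[[0,0.07,-0.03,-1.5,0,0,0],[0,0,0,-0.7,0,0,0],[0,0,0,-0.4,0,0,0],[0,0,0,-0.3,0,0,0],[0,0,0,0,0,0,0]]]' 30; python3 -m crank '[[[0,0,0,-0.3,0,0,0],[0,0,0,-0.3,0,0,0],[0,0,0,-0.2,0,0,0],[0,0,0,0,0,0,0]]]'; python3 st.py
```

```text
clock: 74.55
position: [0.6311, 0.323, 0.0462]
ee_rot: [0.471, 0.882, -0.0, 0.0]
ft_force: [0.7, -0.2, -1.1]
grip_width: 0.138
grasp_force: 29.6
clock: 75.05
position: [0.6319, 0.323, 0.0405]
ee_rot: [0.472, 0.882, 0.0, 0.001]
ft_force: [-4.3, -3.6, 12.7]
grip_width: 0.142
grasp_force: 30.9
t 75.05 p [631.9 323.   40.5] z [ 0.002 -0.001 -1.   ] close 33.7 y [0.832 0.555 0.002] w 12.1 gf 30.9 F [-4.3 -3.6 12.7] q [-0.28  0.67 -0.39  1.36  0.26  1.16 -0.11]
level by [0.  0.1 0. ]
```

```bash
python3 -m crank '[[[3,0,0,0,0,0,0],[3,0,0,0,0,0,0],[3,0,0,0,0,0,0],[3,0,0,4,0,0,0],[3,0,0,4,0,0,0],[3,-3.64,-2.74,0,0,0,0],[3,-3.64,-2.74,0,0,0,0],[3,-3.64,-2.74,0,0,0,0],[3,-3.64,-2.74,0,0,0,0],[3,-3.64,-2.74,0,0,0,0],[3,-0.6,-4.22,0,0,0,0],[3,-0.6,-4.22,0,0,0,0],[3,-0.6,-4.22,0,0,0,0],[3,-0.6,-4.22,0,0,0,0],[3,-0.6,-4.22,0,0,0,0],[3,0,0,0,0,0,0],[3,0,0,0,0,0,0]]]' 30; python3 st.py; python3 lids.py c 2>/dev/null
```

```text
clock: 77.18
position: [0.4193, -0.0244, 0.1184]
ee_rot: [0.471, 0.882, -0.0, 0.0]
ft_force: [-0.7, 0.5, 0.2]
grip_width: 0.35
grasp_force: 0.0
t 77.17 p [419.3 -24.4 118.4] z [ 0.001 -0.001 -1.   ] close 33.8 y [0.831 0.556 0.   ] w 29.8 gf 0.0 F [-0.7  0.5  0.2] q [ 0.21 -0.04 -0.25  2.07 -0.01  1.11  0.55]
level by [0. 0. 0.]
top c [ 0.4218 -0.0223] r 23.7 knob [ 0.4311 -0.0272] 4
top pot a [0.078  0.0808] [0.5407 0.4667]
top pot b [0.0729 0.0792] [0.5659 0.4277]
top pot c [0.0616 0.0641] [0.5962 0.3755]
top pot d [0.0696 0.0773] [0.6347 0.3247]
scene c [ 0.4207 -0.0254] r 23.3 knob [ 0.4187 -0.0239] 9
scene pot a [0.0741 0.0791] [0.5397 0.463 ]
scene pot b [0.0746 0.0799] [0.5663 0.4229]
scene pot c [0.0598 0.0614] [0.5964 0.3761]
scene pot d [0.0681 0.0772] [0.6334 0.3229]
```

```bash
python3 -m crank '[[[3.5,0.1,-0.05,-4,0,0,0],[3.5,0,0,-4,0,0,0],[3.5,0,0,-3,0,0,0],[3.5,0,0,-1.5,0,0,0],[3.5,0,0,-0.8,0,0,0],[3.5,0,0,0,0,0,0],[0,0,0,0,0,0,0],[0,0,0,0,0,0,0],[0,0,0,0,0,0,0],[0,0,0,0,0,0,0],[0,0,0,0,0,0,0]]]' 30; python3 st.py
```

```text
clock: 78.75
position: [0.4209, -0.0256, -0.0138]
ee_rot: [0.471, 0.882, 0.0, 0.001]
ft_force: [-0.8, -0.2, 6.5]
grip_width: 0.142
grasp_force: 29.4
t 78.75 p [420.9 -25.6 -13.8] z [ 0.002 -0.001 -1.   ] close 33.7 y [0.832 0.556 0.001] w 12.1 gf 29.4 F [-0.8 -0.2  6.5] q [ 0.19  0.17 -0.25  2.18  0.06  0.79  0.49]
level by [0.1 0.1 0. ]
```

```bash
python3 -m crank '[[[0,0,0,4,0,0,0],[0,0,0,5.5,0,0,0],[0,0.58,4.52,0,0,0,0],[0,0.58,4.52,0,0,0,0],[0,0.58,4.52,0,0,0,0],[0,0.58,4.52,0,0,0,0],[0,0.58,4.52,0,0,0,0],[0,2.91,3.5,0,0,0,0],[0,2.91,3.5,0,0,0,0],[0,2.91,3.5,0,0,0,0],[0,2.91,3.5,0,0,0,0],[0,2.91,3.45,0,0,0,0],[0,0,0,0,0,0,0],[0,0,0,0,0,0,0]]]' 30; python3 st.py; python3 hl.py .023
```

```text
clock: 80.5
position: [0.5944, 0.3745, 0.0801]
ee_rot: [0.471, 0.882, -0.001, 0.0]
ft_force: [0.3, -0.9, -0.3]
grip_width: 0.143
grasp_force: 29.6
t 80.5 p [594.4 374.5  80.1] z [-0.    -0.001 -1.   ] close 33.7 y [ 0.832  0.555 -0.001] w 12.2 gf 29.6 F [ 0.3 -0.9 -0.3] q [-0.33  0.63 -0.44  1.35  0.27  1.23 -0.2 ]
level by [ 0.1 -0.   0. ]
scene 64 [0.5932 0.3802] [0.0437 0.0374] 0.02414723828642737
top 13 [0.5903 0.3782] [0.03   0.0391] 0.024129876783399035
[0.5944 0.3745 0.0801]
```

```bash
python3 -m crank '[[[0,0.12,-0.03,-2,0,0,0],[0,0,0,-0.7,0,0,0],[0,0,0,-0.4,0,0,0],[0,0,0,-0.3,0,0,0],[0,0,0,0,0,0,0]]]' 30; python3 -m crank '[[[0,0,0,-0.3,0,0,0],[0,0,0,-0.3,0,0,0],[0,0,0,-0.2,0,0,0],[0,0,0,0,0,0,0]]]'; python3 st.py
```

```text
clock: 81.42
position: [0.5958, 0.3747, 0.0463]
ee_rot: [0.471, 0.882, -0.0, 0.0]
ft_force: [-0.3, 0.2, 0.1]
grip_width: 0.142
grasp_force: 29.6
clock: 81.92
position: [0.5969, 0.3746, 0.0406]
ee_rot: [0.472, 0.882, 0.0, 0.001]
ft_force: [-1.8, -4.9, 15.0]
grip_width: 0.141
grasp_force: 31.1
t 81.92 p [596.9 374.6  40.6] z [ 0.003 -0.001 -1.   ] close 33.7 y [0.832 0.555 0.002] w 12.0 gf 31.1 F [-1.8 -4.9 15. ] q [-0.34  0.66 -0.43  1.38  0.29  1.16 -0.21]
level by [0.  0.2 0. ]
```

Release, retreat up and toward the robot, and check.

```bash
python3 -m crank '[[[3,0,0,0,0,0,0],[3,0,0,0,0,0,0],[3,0,0,0,0,0,0],[3,0,0,4,0,0,0],[3,0,0,5,0,0,0],[3,-4,-4,3,0,0,0],[3,-5,-4,3,0,0,0],[3,-5,-4,0,0,0,0],[3,0,-5,0,0,0,0],[3,0,0,0,0,0,0],[3,0,0,0,0,0,0]]]' 30; python3 - <<'E'
from look import *
H=[]
for n,b in(('scene',(230,320,205,300)),('top',(185,245,180,260))):
    a,d=avg(n,4); C=cloud(n,d)
    for k,xy,r in(('a',[.5387,.4645],.015),('b',[.5646,.4258],.019),('c',[.5966,.3757],.023),('d',[.6318,.3247],.027)):
        q,_=near(C,xy,r+.005,.057,.1); dsk=q[(np.hypot(*(q[:,:2]-xy).T)>.009)&(q[:,2]<.072)]
        A=np.c_[dsk[:,:2]-xy,np.ones(len(dsk))]; c=np.linalg.lstsq(A,dsk[:,2],rcond=None)[0]
        print(n,k,'disc z',dsk[:,2].mean().round(4),'slope deg',np.degrees(np.hypot(c[0],c[1])).round(1),'top',np.percentile(q[:,2],98).round(4),'centre',(dsk[:,:2].mean(0)-xy).round(4))
    H.append(cv2.resize(cv2.cvtColor(a[b[0]:b[1],b[2]:b[3]],cv2.COLOR_RGB2BGR),(390,390),interpolation=2))
cv2.imwrite('pics/end.png',np.hstack(H))
E
```

```text
clock: 83.3
position: [0.4638, 0.2116, 0.1843]
ee_rot: [0.471, 0.882, -0.0, 0.0]
ft_force: [1.1, 0.5, -0.4]
grip_width: 0.349
grasp_force: 0.0
scene a disc z 0.0629 slope deg 9.2 top 0.0796 centre [-0.0026  0.0054]
scene b disc z 0.063 slope deg 3.6 top 0.0785 centre [-0.002   0.0034]
scene c disc z 0.0634 slope deg 3.6 top 0.0792 centre [-0.003   0.0038]
scene d disc z 0.0636 slope deg 2.5 top 0.0784 centre [-0.0014  0.004 ]
top a disc z 0.0651 slope deg 4.3 top 0.0792 centre [-0.0016  0.0022]
top b disc z 0.064 slope deg 3.4 top 0.0798 centre [-0.001   0.0001]
top c disc z 0.065 slope deg 0.7 top 0.0795 centre [-0.0014  0.0001]
top d disc z 0.0645 slope deg 2.2 top 0.081 centre [-0.0033  0.0045]
```

View pics/end.png

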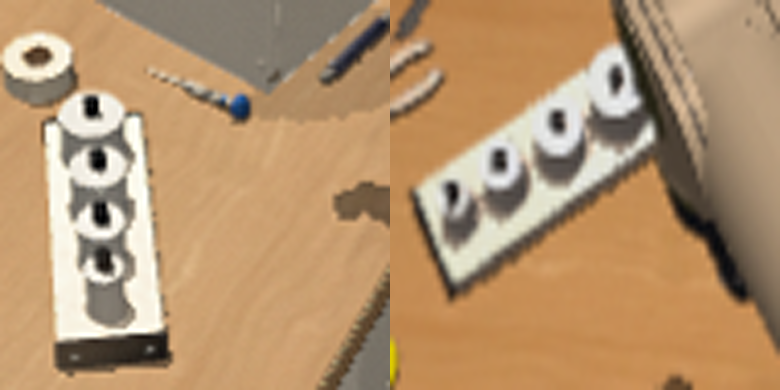

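The end picture shows all four lids level in the rack row: knobs at left-crop (92,105), (98,158), (101,213) and (104,258). Disc tops measure about 64 mm and knob tops about 79 mm, as expected for seated lids. The tape roll and screwdriver are where they were.

```bash
python3 -c "
from workcell import job
print(job.hand_in())"
```

```text
the job is handed in; nothing more can be done
None
```

All four pots are upright and fully home in their matching wells, each closed with its own lid; the job was handed in at about 84 s on the robot's clock, though the hand-in returned no verdict.

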